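Calibrate the parcel scale with its check weights

TASK

Calibrate the parcel scale: with the platter still empty press its key once to take the zero, then pile all the brass check weights that are out on the table into one centred stack in the middle of the platter, widest at the bottom and each next one narrower, let go, and press the key again with the stack standing there. Then put all the weights away in their wooden case and shut its lid fully; do not shove the other things on the desk about.

Things in the scene. Friction and masses are not known exactly. Their poses are not given: they have to be found in the camera images.
- w70: brass check weight, a plain flat disc 70 mm across and 14 mm thick (0.46 kg) with a shallow groove on its top; lies flat on the table at the start; origin at the centre of its underside, z up through the disc. May be absent
- w62: brass check weight, a plain flat disc 62 mm across and 13 mm thick (0.33 kg) with a shallow groove on its top; lies flat on the table at the start; origin at the centre of its underside, z up through the disc. May be absent
- w54: brass check weight, a plain flat disc 54 mm across and 12 mm thick (0.23 kg) with a shallow groove on its top; lies flat on the table at the start; origin at the centre of its underside, z up through the disc. May be absent
- w46: brass check weight, a plain flat disc 46 mm across and 11 mm thick (0.16 kg) with a shallow groove on its top; lies flat on the table at the start; origin at the centre of its underside, z up through the disc. May be absent
- scale: the parcel scale, a grey body 260 mm (x) x 200 mm (y) and 28 mm high, standing fast on the table, with a square stainless platter 194 x 196 mm on it; origin on the table under the middle of the platter; its x axis points away from the robot (turned a few degrees), its console with display and key is at the -x end, from 105 to 155 mm in front of the origin
- platter (a point): the middle of the platter's upper face, 46 mm above the table
- key (a joint): travel of the scale's one key: 0 released, 0.005 m fully down; sprung, takes about 4 N to push right down and comes back by itself; it counts as pressed beyond 3.5 mm of travel
- key_top (a point): the middle of the key's upper face (30 x 36 mm, black rubber, on the left of the console as the robot sees it), about 40 mm above the table; moves straight down with the key
- case: the wooden weight case, standing fast on the table: an open box 250 mm (x) x 150 mm (y) x 55 mm high outside, walls and floor 6 mm; origin under its centre on the table; x points away from the robot (turned a few degrees), y to the left, to the hinged side
- lid (a joint): angle of the case's lid: 0 shut, about 1.6 standing upright; the hinge is stiff (about 0.22 N m), so the lid stays at any angle it is left at
- lid_hinge (a point): the middle of the lid's hinge line, on the upper edge of the case's +y (left) wall, at the height of the lid's underside; the line runs along the case's x axis. The lid's outer face lies 10 mm from the hinge line
- lid_edge (a point): the middle of the lid's free edge, on its outer face; with the lid shut it is on top, at the case's -y (right) side. The lid is a flat board 250 mm along the hinge, 150 mm from hinge to free edge, 10 mm thick, with a brass pull tab (40 x 11 x 5 mm) in the middle of the free edge
- eraser: a white eraser, 40 x 18 x 12 mm, lying among the weights; origin under its centre; not part of the job
- marker: a flat white marker pen with a black cap, 130 mm long, 15 mm high; origin under its barrel, 42 mm from the barrel's plain end; its x axis points to the cap; not part of the job
- tape: a roll of packing tape lying flat, 104 mm across, 48 mm high; origin under its centre; not part of the job
- tape_measure: a grey tape measure, 66 x 62 x 36 mm; origin under its centre; not part of the job
- mug: a white mug, 82 mm across, 95 mm high; origin under its centre; not part of the job
- stapler: a black stapler, 135 mm long, about 50 mm high; origin under its centre; not part of the job
Things that resemble listed ones, but are neither listed nor needed, are in the scene too. Leave any blue or purple look-alike of the w70 alone.

How it is judged:
On the way, in this order (a step that is already met when the one before it is completed fails the run):
1. the key is pressed with no weight on the platter (value of joint key above 0.0035 m and horizontal distance between each of w70, w62, w54, w46 and platter above 0.11 m), for 0.05 s.
2. all weights stand in one stack, widest at the bottom, each within 12 mm of the platter's middle and of one another, let go (horizontal distance between each of w70, w62, w54, w46 and platter below 0.012 m and angle between each of w70, w62, w54, w46's own z axis and vertical below 0.1 rad and z of each of w62, w54, w46 in the frame of w70 above 0.008 m and horizontal distance between w70 and w62 below 0.012 m and horizontal distance between each of w70, w62 and w54 below 0.012 m and horizontal distance between each of w70, w62, w54 and w46 below 0.012 m and z of each of w54, w46 in the frame of w62 above 0.008 m and z of w46 in the frame of w54 above 0.008 m and contact force between the fingers and w70 below 0.3 N and contact force between the fingers and w62 below 0.3 N and contact force between the fingers and w54 below 0.3 N and contact force between the fingers and w46 below 0.3 N and linear speed of each of w70, w62, w54, w46 below 0.02 m/s and value of joint key below 0.002 m), for 0.4 s.
3. the key is pressed with the stack standing so (horizontal distance between each of w70, w62, w54, w46 and platter below 0.012 m and angle between each of w70, w62, w54, w46's own z axis and vertical below 0.1 rad and z of each of w62, w54, w46 in the frame of w70 above 0.008 m and horizontal distance between w70 and w62 below 0.012 m and horizontal distance between each of w70, w62 and w54 below 0.012 m and horizontal distance between each of w70, w62, w54 and w46 below 0.012 m and z of each of w54, w46 in the frame of w62 above 0.008 m and z of w46 in the frame of w54 above 0.008 m and contact force between the fingers and w70 below 0.3 N and contact force between the fingers and w62 below 0.3 N and contact force between the fingers and w54 below 0.3 N and contact force between the fingers and w46 below 0.3 N and value of joint key above 0.0035 m), for 0.05 s.
At the end, for the whole second after the job is handed in: every weight lies at rest inside the case (its origin within the case's inner walls and below the rim), the lid is shut to within 0.05 rad, and the key is up (x of w70 in the frame of case between -0.12 and 0.12 m and y of w70 in the frame of case between -0.07 and 0.07 m and z of w70 in the frame of case between 0 and 0.05 m and x of w62 in the frame of case between -0.12 and 0.12 m and y of w62 in the frame of case between -0.07 and 0.07 m and z of w62 in the frame of case between 0 and 0.05 m and x of w54 in the frame of case between -0.12 and 0.12 m and y of w54 in the frame of case between -0.07 and 0.07 m and z of w54 in the frame of case between 0 and 0.05 m and x of w46 in the frame of case between -0.12 and 0.12 m and y of w46 in the frame of case between -0.07 and 0.07 m and z of w46 in the frame of case between 0 and 0.05 m and linear speed of each of w70, w62, w54, w46 below 0.02 m/s and value of joint lid below 0.05 rad and value of joint key below 0.002 m); the robot touches nothing.
It fails at once if one of the other things on the desk (eraser, marker, tape roll, tape measure, mug, stapler) is shoved more than 60 mm from its place (distance of any of eraser, marker, tape, tape_measure, mug, stapler from where it was at the start of the episode above 0.06 m).
Of w70, w62, w54, w46 only 3 to 4 are there at a start; the rules pass over those that are not, and their reading is None.
At some moment in a run one of w70, w62, w54, w46 may be knocked a few centimetres aside while the robot is not near it.
It also fails if it takes over 210 s, if anything falls off the work surface, if the arm or the gripper's body presses on something with over 40 N, if the wrist force passes 120 N, or if a joint passes its speed limit or range.

ROBOT

A 6-joint arm with a two-finger parallel gripper is mounted at the origin on the work surface. World frame = base frame: x ahead of the robot, y to its left, z up, the work surface at z = 0. Lengths are in m, angles in rad, forces in N, time in s.
With the tool pointing down it reaches from about 0.325 to 0.775 m from the base axis. Payload 9.3 kg.
Tool frame: the origin (TCP) lies midway between the tips of the shut fingers; the grasp point (between the pads) lies 19 mm behind it; z points along the fingers, y is the line along which they close (so a half turn about z gives the same grasp; the last joint's range is limited). The gripper opens to 85 mm and grips with 20 to 120 N. Pads are 22 mm wide; open, the fingers measure 114 mm over their backs; the gripper's body (76 mm by 85 mm) begins 54 mm behind the grasp point. The pads swing forward as they close: fully open they stand 13 mm farther back than shut.
Start: joints at [-1.374, 0.259, 0.021, 1.334, 0, 1.418], TCP at [0.188, -0.517, 0.231] pointing down, gripper open.
Joint ranges: [-3.04, 3.04], [-0.91, 1.82], [-1.04, 1.36], [-1.92, 1.95], [-1.52, 1.45], [-3.14, 3.14]. Speed limits (rad/s): [2.22, 2.22, 2.79, 3.14, 3.14, 3.14].

INTERFACE

Orientations are given as [roll, pitch, yaw] about the fixed x, y, z axes, in that order (R = Rz(yaw) Ry(pitch) Rx(roll)).
In Python, from rig import get_state, read_camera, get_calibration, close_job gives the robot as it stands.
- The arm moves only by the tool drive_tool, never from a script. Its argument "plan" is a list of rows, each an object with "fingers": the opening, from 0 (shut) to 1 (fully open); "slide": the shift along the tool's x, y, z in mm, a list of three; "angular": the turn, a rotation vector about the tool's x, y, z in degrees, a list of three. A call has exactly 5 rows; each row shifts and turns the commanded pose from where the row before left it, along the tool's axes as they then stand; what a row does not reach is not made up. A row lasts 1/12 s, in which the tool goes at most 41.7 mm and 7.16 degrees, less where a joint would pass 70% of its speed; a pose out of reach is approached as far as the arm can. A call is refused whole if a number of a shift passes 41.7 or a number of a turn 7.16, either way. A call with a gripper value outside its range is refused whole. The fingers move at their own pace and stop on an object; the grip force is fixed at half the most. Time passes only in rows, so rows that do not move let the fingers close, or fill a call up. It gives the time, the measured TCP pose, the force, the opening and the grip force at its end, in the units of the state.
- get_state(): the state, without advancing time (a new reading comes with each control period).
- read_camera(name): name is "side" or "top"; returns (picture, depth): 384x512x3 uint8, blue, green, red; 384x512 float32, m along the optical axis (not along the pixel's ray), 0 where there is no reading.
- get_calibration(name): a dict with "mtx" (3x3 intrinsics, pixels), "dist_coeffs" ([k1, k2, p1, p2, k3] as OpenCV has them; the pictures are not rectified), "R" (3x3) and "t" (3): a world point X has camera coordinates R X + t. Camera axes: x right, y down, z forward; pixel columns grow to the right and rows downward; lengths in m; the calibration is good to about 2 mm. A picture is of the moment at which its call begins. get_calibration takes no time and is no camera call.
- close_job(): hands the job in; it is judged then, once.
The state is a dict: "time_s": time; "qpos": joint angles; "qvel": joint speeds; "joint_efforts": joint torques, N m; "tool_pos": TCP position; "eef_rot": TCP orientation; "ft_force": force on the tool from outside, world axes, zero at the start; "ft_torque": the same for the moment, N m; "finger_gap": finger opening in m; "grasp_force": force on a finger pad.
Only numpy, scipy, OpenCV 4.12 (cv2) and the standard library are available. Lean on these libraries where they do the work, as an engineer would, in place of code of your own. Each camera call takes 0.05 s, during which the arm holds its last target. There are 200 camera calls.

## Working session

There is one attempt and no reset: what is moved stays moved. The work goes in short steps, Python scripts to look and compute and a tool call to move; the robot and the scene stay as the last step left them, time stands still between calls to the robot, and variables do not carry over. Pictures are saved under pics/ and viewed, at most 14 in all, crops included, and the job is handed in when it is done.

Besides the shell and the picture viewer there is one more tool, called as name(argument=value, ...) on one line, values as JSON. drive_tool: Moves the arm, as the interface text tells. Its arguments: {"type":"object","properties":{"plan":{"type":"array","items":{"type":"object","properties":{"fingers":{"type":"number"},"slide":{"type":"array","items":{"type":"number"}},"angular":{"type":"array","items":{"type":"number"}}}}}},"required":["plan"]}

```bash
ls; mkdir -p pics; python3 - <<'E'
from rig import *
import cv2,numpy as np
for n in("top","side"):
    p,d=read_camera(n);cv2.imwrite(f"pics/{n}0.png",p);np.save(f"pics/{n}0.npy",d)
    c=get_calibration(n);print(n,{k:np.round(v,4).tolist() for k,v in c.items()})
s=get_state();print({k:np.round(v,4).tolist() for k,v in s.items()})
E
```

```text
pics
top {'mtx': [[371.6882, 0.0, 256.5366], [0.0, 371.6882, 191.5855], [0.0, 0.0, 1.0]], 'dist_coeffs': [-0.1049, 0.0, 0.0, 0.0, 0.0], 'R': [[-0.0024, -1.0, -0.0052], [-0.992, 0.003, -0.1263], [0.1264, 0.0049, -0.992]], 't': [0.0269, 0.5359, 1.0823]}
side {'mtx': [[389.7059, 0.0, 253.0239], [0.0, 389.7059, 192.8218], [0.0, 0.0, 1.0]], 'dist_coeffs': [-0.011, 0.0, 0.0, 0.0, 0.0], 'R': [[0.996, -0.087, -0.0191], [-0.0663, -0.5807, -0.8114], [0.0596, 0.8094, -0.5842]], 't': [-0.5519, 0.1002, 1.0989]}
{'time_s': 0.1, 'qpos': [-1.3736, 0.2592, 0.0208, 1.3337, -0.0, 1.4182], 'qvel': [0.0001, -0.0021, 0.0033, 0.0002, 0.0019, 0.0009], 'joint_efforts': [0.0032, -55.6693, 34.5072, 0.0116, -0.0002, -0.0], 'tool_pos': [0.1884, -0.5165, 0.2307], 'eef_rot': [-3.1403, -0.0002, 0.3498], 'ft_force': [0.3006, 0.9461, -0.5621], 'ft_torque': [-0.0261, 0.0188, 0.0509], 'grasp_force': 0.0, 'finger_gap': 0.0857}
```

View pics/top0.png

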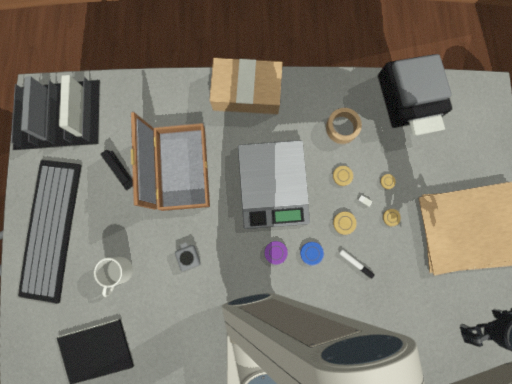

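View pics/side0.png

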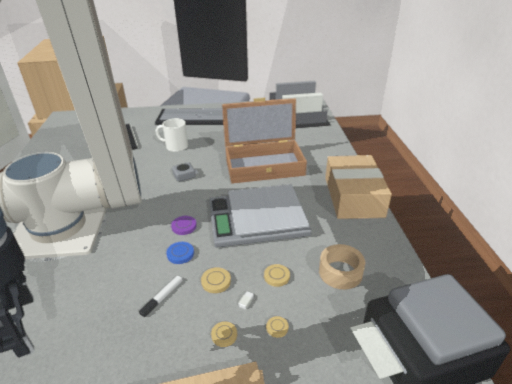

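Top: brass-coloured discs at (345,223), (343,176), (392,218) and (388,181). The eraser is at (365,201) and the key at (258,218). The case is at about (183,167) with its lid open on the left. Possible mix-ups for w70: the blue disc at (312,253) and the purple one at (276,252), both to be left alone; the wooden tape roll at (344,126) and the box are also similar in colour to brass.

```bash
cat > h.py <<'E'
from rig import *
import cv2,numpy as np
C={n:get_calibration(n) for n in("top","side")}
for c in C.values():
    for k in c:c[k]=np.array(c[k],float)
def ray(n,px):
    c=C[n];u=cv2.undistortPoints(np.array(px,float).reshape(-1,1,2),c["mtx"],c["dist_coeffs"]).reshape(-1,2)
    d=np.c_[u,np.ones(len(u))]@c["R"];return -c["R"].T@c["t"],d
def plane(n,px,z):
    o,d=ray(n,px);return o+d*((z-o[2])/d[:,2])[:,None]
def tri(pt,ps):
    o1,a=ray("top",pt);o2,b=ray("side",ps);a,b=a[0],b[0]
    s=np.linalg.lstsq(np.c_[a,-b],o2-o1,rcond=None)[0];p,q=o1+a*s[0],o2+b*s[1]
    return (p+q)/2,np.linalg.norm(p-q)
def proj(n,P):
    c=C[n];return cv2.projectPoints(np.array(P,float).reshape(-1,1,3),cv2.Rodrigues(c["R"])[0],c["t"],c["mtx"],c["dist_coeffs"])[0].reshape(-1,2)
def cloud(n,d):
    v,u=np.nonzero(d>0);c=C[n];k=cv2.undistortPoints(np.c_[u,v].astype(float).reshape(-1,1,2),c["mtx"],c["dist_coeffs"]).reshape(-1,2)
    P=np.full(d.shape+(3,),np.nan);P[v,u]=(np.c_[k,np.ones(len(k))]*d[v,u][:,None]-c["t"])@c["R"];return P
def brass(n,p,amin=60,amax=900):
    h=cv2.cvtColor(p,cv2.COLOR_BGR2HSV);m=cv2.inRange(h,(17,110,90),(32,255,255))
    m=cv2.morphologyEx(m,cv2.MORPH_CLOSE,np.ones((7,7)))
    o=[]
    for c in cv2.findContours(m,cv2.RETR_EXTERNAL,cv2.CHAIN_APPROX_NONE)[0]:
        a=cv2.contourArea(c)
        if amin<a<amax:o.append(cv2.convexHull(c))
    return o
def discs(p,z=.012):
    """(x,y,diam) of brass discs in the top picture from outlines put on plane z"""
    r=[]
    for c in brass("top",p):
        w=plane("top",c.reshape(-1,2)+0.0,z)[:,:2].astype(np.float32)
        (x,y),R=cv2.minEnclosingCircle(w*1000);e=cv2.fitEllipse(w*1000);r.append((x,y,2*R,*e[0],*e[1]))
    return np.array(r)
E
python3 - <<'E'
from h import *
p=cv2.imread("pics/top0.png");s=cv2.imread("pics/side0.png");np.set_printoptions(suppress=True,precision=1,linewidth=150)
print(discs(p))
for n,q in(("top",p),("side",s)):
    for c in brass(n,q):
        print(n,np.array(cv2.fitEllipse(c)[0]),cv2.contourArea(c))
for n in("top","side"):
    d=np.load(f"pics/{n}0.npy");P=cloud(n,d)*1000
    pts=dict(top=[(345,223),(343,176),(392,218),(388,181),(365,201),(258,218),(273,185),(180,165),(312,253),(330,215),(147,160)],side=[(216,280),(277,275),(224,334),(277,327),(247,300),(221,205),(262,210)])[n]
    for u,v in pts:print(n,u,v,np.nanmedian(P[v-1:v+2,u-1:u+2].reshape(-1,3),0))
a=cv2.resize(p[150:250,225:425],None,fx=4,fy=4,interpolation=2);cv2.imwrite("pics/crop1.png",a)
E
```

```text
[[ 443.7 -241.2   66.7  443.5 -241.3   64.    66.1]
 [ 458.1 -388.4   51.4  459.  -388.5   48.9   51.2]
 [ 569.9 -382.3   44.   569.6 -381.9   41.7   43.8]
 [ 587.9 -239.7   57.6  588.2 -239.5   55.5   57.2]
 [ 806.7   43.8  162.5  808.4   34.7   29.2  210.8]]
top [344.1 222.4] 338.0
top [391.2 216.9] 189.5
top [387.5 181.4] 133.5
top [342.1 175.5] 246.0
top [253.5 107.3] 333.5
top 345 223 [ 441.3 -242.3   16. ]
top 343 176 [ 585.9 -241.9   14.5]
top 392 218 [ 455.6 -389.2   12.8]
top 388 181 [ 570.9 -383.    12.1]
top 365 201 [ 508.2 -308.9   13. ]
top 258 218 [456.2  21.3  41.7]
top 273 185 [553.8 -23.6  47.4]
top 180 165 [624.  264.7   7.4]
top 312 253 [ 351.8 -140.6   16. ]
top 330 215 [ 466.7 -200.1    2.6]
top 147 160 [614.3 333.5 126.7]
side 216 280 [ 445.3 -251.    14.4]
side 277 275 [ 589.6 -249.8   13.4]
side 224 334 [ 459.9 -395.9   11.2]
side 277 327 [ 570.2 -390.    10.7]
side 247 300 [ 513.4 -313.5   11. ]
side 221 205 [463.9   6.5  38.8]
side 262 210 [576.6 -37.9  45.2]
```

View pics/crop1.png

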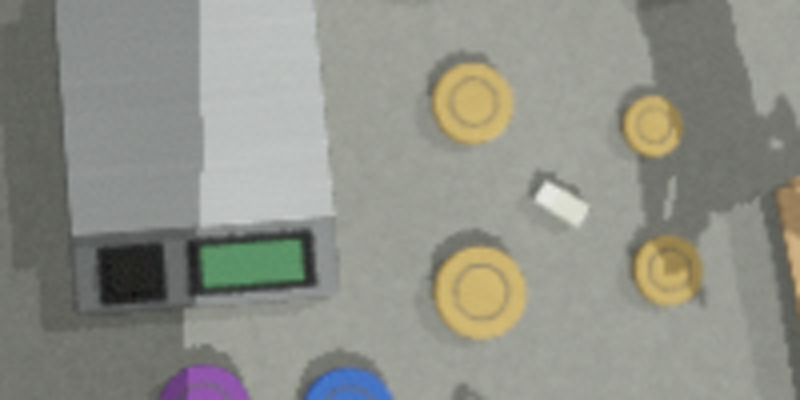

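The crop shows four plain brass discs and the white eraser between them; blue and purple are clearly separate. All four weights are present: w70 at (345,223), w62 at (343,176), w54 at (392,218), w46 at (388,181). Next come the scale, key, case and lid.

```bash
python3 - <<'E'
from h import *
np.set_printoptions(suppress=True,precision=1,linewidth=150)
p=cv2.imread("pics/top0.png");s=cv2.imread("pics/side0.png");P=cloud("top",np.load("pics/top0.npy"))*1000
S=cloud("side",np.load("pics/side0.npy"))*1000
# platter: dense heights
def rect(M,n,z=None):
    m=cv2.morphologyEx(M.astype(np.uint8)*255,cv2.MORPH_OPEN,np.ones((3,3)))
    c=max(cv2.findContours(m,0,cv2.CHAIN_APPROX_NONE)[0],key=cv2.contourArea)
    w=plane(n,c.reshape(-1,2)+0.,z/1000)[:,:2]*1000
    return cv2.minAreaRect(w.astype(np.float32))
def box(P,x0,x1,y0,y1,z0,z1):
    with np.errstate(invalid="ignore"):return (P[...,0]>x0)&(P[...,0]<x1)&(P[...,1]>y0)&(P[...,1]<y1)&(P[...,2]>z0)&(P[...,2]<z1)
for n,Q in(("top",P),("side",S)):
    m=box(Q,485,720,-150,110,41,53);print(n,"platter",rect(m,n,46),np.median(Q[m],0))
# console + platter outline
m=box(P,400,720,-150,110,20,53);print("body",rect(m,"top",46))
# key: dark blob
for n,im,(u0,u1,v0,v1) in(("top",p,(245,271,208,230)),("side",s,(210,232,195,213))):
    g=im.max(2);k=np.zeros(g.shape,bool);k[v0:v1,u0:u1]=g[v0:v1,u0:u1]<45
    r=cv2.minAreaRect(np.argwhere(k)[:,::-1].astype(np.float32));print(n,"key px",r,plane(n,[r[0]],.04)*1000)
    if n=="top":a=r[0]
    else:print("tri",tri(a,r[0])[0]*1000,tri(a,r[0])[1]*1000)
# case rim
for n,Q in(("top",P),("side",S)):
    m=box(Q,480,800,170,360,49,61);r=rect(m,n,55);print(n,"case rim",r,np.median(Q[m],0))
    m=box(Q,480,800,170,420,70,230);q=Q[m];zz=q[:,2];print(n,"lid",q.min(0),q.max(0),np.polyfit(zz,q[:,1],1))
    t=q[zz>np.percentile(zz,95)];print("lid top",t.mean(0),t.min(0),t.max(0))
g=cv2.resize(p[110:225,95:225],None,fx=5,fy=5,interpolation=2);cv2.imwrite("pics/case0.png",g)
E
```

```text
top platter ((587.3665161132812, -22.70966339111328), (194.42083740234375, 196.27088928222656), 4.311545372009277) [584.9 -23.2  47. ]
side platter ((589.7175903320312, -26.136734008789062), (193.410888671875, 200.09130859375), 4.079008102416992) [588.8 -36.6  45.6]
body ((559.3876953125, -24.172035217285156), (255.44371032714844, 197.34764099121094), 4.248614311218262)
top key px ((257.5, 218.5), (13.0, 15.0), 90.0) [[454.8  22.7  40. ]]
side key px ((0.0, 0.0), (0.0, 0.0), 0.0) [[-1757.3  3769.8    40. ]]
tri [274.7 -51.8 611.9] 331.59131560248295
top case rim ((516.5665283203125, 319.2533874511719), (51.092899322509766, 9.059228897094727), 1.834828495979309) [608.3 274.3  56.1]
top lid [480.8 318.6  70.5] [732.  358.8 219.3] [  0.1 318. ]
lid top [608.8 344.5 211.6] [487.9 335.3 207.3] [724.9 355.8 219.3]
side case rim ((532.4008178710938, 322.2422180175781), (14.398138046264648, 32.408111572265625), 83.01530456542969) [619.3 305.6  54.3]
side lid [484.9 316.7  70.1] [734.5 355.7 217.4] [  0.1 321.8]
lid top [606.4 343.2 206.3] [488.2 330.6 202.7] [729.8 355.7 217.4]
```

View pics/case0.png

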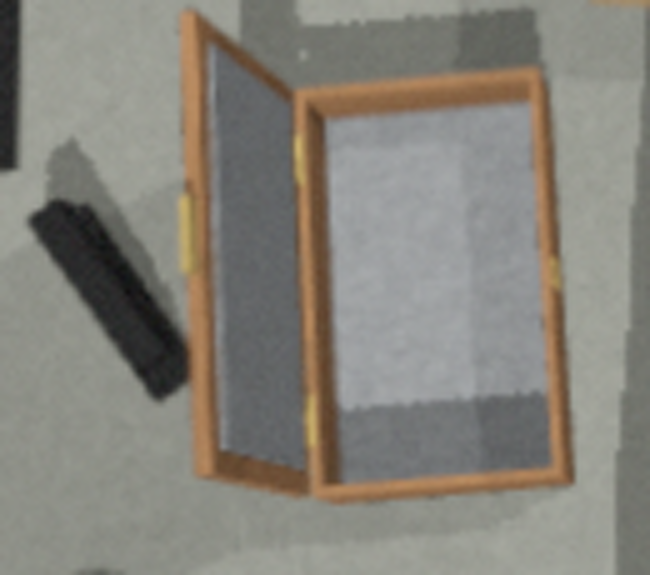

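drive_tool(plan=[{"fingers":0,"slide":[0,0,0],"angular":[0,0,-7]},{"fingers":0,"slide":[0,0,0],"angular":[0,0,-7]},{"fingers":0,"slide":[0,0,0],"angular":[0,0,-7]},{"fingers":0,"slide":[0,0,0],"angular":[0,0,-7]},{"fingers":0,"slide":[0,0,0],"angular":[0,0,-7]}])

```text
time_s: 0.52
tool_pos: [0.1885, -0.5165, 0.2309]
eef_rot: [-3.141, -0.001, 0.967]
ft_force: [0.4, 0.2, -0.6]
finger_gap: 0.0254
grasp_force: 0.0
```

drive_tool(plan=[{"fingers":0,"slide":[0,0,0],"angular":[0,0,-7]},{"fingers":0,"slide":[0,0,0],"angular":[0,0,-7]},{"fingers":0,"slide":[0,0,0],"angular":[0,0,-7]},{"fingers":0,"slide":[0,0,0],"angular":[0,0,-7]},{"fingers":0,"slide":[0,0,0],"angular":[0,0,-7]}])

```text
time_s: 0.93
tool_pos: [0.1884, -0.5165, 0.2309]
eef_rot: [-3.141, -0.001, 1.578]
ft_force: [-0.5, 0.5, -0.8]
finger_gap: 0.0001
grasp_force: 0.0
```

```bash
python3 - <<'E'
from h import *
np.set_printoptions(suppress=True,precision=1,linewidth=150)
q=plane("top",[(154.4,128.4),(203,124),(209.4,206.4),(157.4,209)],.055)*1000
print(q,q.mean(0),np.linalg.norm(np.diff(q,axis=0),axis=1))
s=get_state();print(s["time_s"],np.array(s["tool_pos"])*1000,np.degrees(s["eef_rot"]),s["qpos"])
S=cv2.imread("pics/side0.png")
for c in brass("side",S,60,2000):
    w=plane("side",c.reshape(-1,2)+0.,.012)*1000;print(cv2.minEnclosingCircle(w[:,:2].astype(np.float32)))
E
```

```text
[[728.6 336.5  55. ]
 [740.7 187.4  55. ]
 [489.8 164.   55. ]
 [482.3 318.5  55. ]] [610.3 251.6  55. ] [149.6 252.  154.7]
0.9333 [ 188.4 -516.5  230.9] [-180.    -0.    90.4] [-1.4  0.3  0.   1.3 -0.   0.2]
```

drive_tool(plan=[{"fingers":0,"slide":[35.9,17.8,0],"angular":[0,0,0]},{"fingers":0,"slide":[35.9,17.8,0],"angular":[0,0,0]},{"fingers":0,"slide":[35.9,17.8,0],"angular":[0,0,0]},{"fingers":0,"slide":[35.9,17.8,0],"angular":[0,0,0]},{"fingers":0,"slide":[35.9,17.8,0],"angular":[0,0,0]}])

```text
time_s: 1.35
tool_pos: [0.2776, -0.3353, 0.231]
eef_rot: [-3.141, -0.001, 1.571]
ft_force: [0.6, 0.3, 0.3]
finger_gap: -0.0
grasp_force: 0.0
```

drive_tool(plan=[{"fingers":0,"slide":[35.9,17.8,0],"angular":[0,0,0]},{"fingers":0,"slide":[35.9,17.8,0],"angular":[0,0,0]},{"fingers":0,"slide":[35.9,17.8,0],"angular":[0,0,0]},{"fingers":0,"slide":[35.9,17.8,0],"angular":[0,0,0]},{"fingers":0,"slide":[35.9,17.8,0],"angular":[0,0,0]}])

```text
time_s: 1.77
tool_pos: [0.3664, -0.1557, 0.2313]
eef_rot: [3.141, 0.0, 1.571]
ft_force: [1.0, 0.5, 0.7]
finger_gap: -0.0002
grasp_force: 0.0
```

drive_tool(plan=[{"fingers":0,"slide":[35.9,17.8,0],"angular":[0,0,0]},{"fingers":0,"slide":[35.9,17.8,0],"angular":[0,0,0]},{"fingers":0,"slide":[35.9,17.8,0],"angular":[0,0,0]},{"fingers":0,"slide":[35.9,17.8,0],"angular":[0,0,0]},{"fingers":0,"slide":[35.9,17.8,0],"angular":[0,0,0]}])

```text
time_s: 2.18
tool_pos: [0.4554, 0.0242, 0.2312]
eef_rot: [3.142, 0.0, 1.572]
ft_force: [0.4, -0.3, 0.3]
finger_gap: -0.0002
grasp_force: 0.0
```

drive_tool(plan=[{"fingers":0,"slide":[0,0,35],"angular":[0,0,0]},{"fingers":0,"slide":[0,0,35],"angular":[0,0,0]},{"fingers":0,"slide":[0,0,35],"angular":[0,0,0]},{"fingers":0,"slide":[0,0,35],"angular":[0,0,0]},{"fingers":0,"slide":[0,0,25],"angular":[0,0,0]}])

```text
time_s: 2.6
tool_pos: [0.4537, 0.0225, 0.0636]
eef_rot: [-3.139, -0.0, 1.572]
ft_force: [-0.2, 0.1, -0.6]
finger_gap: 0.0
grasp_force: 0.0
```

drive_tool(plan=[{"fingers":0,"slide":[0,0,15],"angular":[0,0,0]},{"fingers":0,"slide":[0,0,8],"angular":[0,0,0]},{"fingers":0,"slide":[0,0,5],"angular":[0,0,0]},{"fingers":0,"slide":[0,0,0],"angular":[0,0,0]},{"fingers":0,"slide":[0,0,0],"angular":[0,0,0]}])

```text
time_s: 3.02
tool_pos: [0.4554, 0.022, 0.039]
eef_rot: [3.141, 0.0, 1.572]
ft_force: [-2.3, 0.9, 1.9]
finger_gap: -0.0001
grasp_force: 1.0
```

drive_tool(plan=[{"fingers":0,"slide":[0,0,3],"angular":[0,0,0]},{"fingers":0,"slide":[0,0,2],"angular":[0,0,0]},{"fingers":0,"slide":[0,0,1],"angular":[0,0,0]},{"fingers":0,"slide":[0,0,0],"angular":[0,0,0]},{"fingers":0,"slide":[0,0,0],"angular":[0,0,0]}])

```text
time_s: 3.43
tool_pos: [0.4561, 0.0219, 0.035]
eef_rot: [3.138, 0.001, 1.572]
ft_force: [-10.4, 1.1, 33.6]
finger_gap: -0.0
grasp_force: 16.7
```

drive_tool(plan=[{"fingers":0,"slide":[0,0,-15],"angular":[0,0,0]},{"fingers":1,"slide":[0,0,-30],"angular":[0,0,0]},{"fingers":1,"slide":[0,0,-30],"angular":[0,0,0]},{"fingers":1,"slide":[0,0,0],"angular":[0,0,0]},{"fingers":1,"slide":[0,0,0],"angular":[0,0,0]}])

```text
time_s: 3.85
tool_pos: [0.4566, 0.0218, 0.1091]
eef_rot: [3.137, 0.001, 1.572]
ft_force: [-0.4, 0.1, -0.8]
finger_gap: 0.0482
grasp_force: 0.0
```

```bash
cat > look.py <<'E'
from h import *
import sys
np.set_printoptions(suppress=True,precision=1,linewidth=150)
p,d=read_camera("top");cv2.imwrite(f"pics/{sys.argv[1]}.png",p)
D=discs(p);print(D[:,:5]) if len(D) else print("none")
s,_=read_camera("side");cv2.imwrite(f"pics/{sys.argv[1]}s.png",s)
g=get_state();print(g["time_s"],np.array(g["tool_pos"])*1000,g["finger_gap"])
E
python3 look.py a1
```

```text
[[ 442.8 -241.8   67.2  443.3 -241.8]
 [ 458.5 -388.3   50.8  458.9 -388.3]
 [ 570.4 -382.1   44.   570.7 -381.6]
 [ 588.6 -239.8   58.8  588.8 -239.5]
 [ 811.6  110.9  108.   815.6  109.6]]
3.95 [455.  22. 107.] 0.06285527438698679
```

drive_tool(plan=[{"fingers":1,"slide":[-37.7,-1.7,0],"angular":[0,0,0]},{"fingers":1,"slide":[-37.7,-1.7,0],"angular":[0,0,0]},{"fingers":1,"slide":[-37.7,-1.7,0],"angular":[0,0,0]},{"fingers":1,"slide":[-37.7,-1.7,0],"angular":[0,0,0]},{"fingers":1,"slide":[-37.7,-1.7,0],"angular":[0,0,0]}])

```text
time_s: 4.37
tool_pos: [0.4458, -0.1679, 0.1061]
eef_rot: [-3.14, -0.001, 1.572]
ft_force: [1.4, 0.2, -0.5]
finger_gap: 0.0853
grasp_force: 0.0
```

drive_tool(plan=[{"fingers":1,"slide":[-37.7,-1.7,0],"angular":[0,0,0]},{"fingers":1,"slide":[-37.7,-1.7,0],"angular":[0,0,0]},{"fingers":1,"slide":[0,0,30],"angular":[0,0,0]},{"fingers":1,"slide":[0,0,35],"angular":[0,0,0]},{"fingers":1,"slide":[0,0,0],"angular":[0,0,0]}])

```text
time_s: 4.78
tool_pos: [0.44, -0.2404, 0.0363]
eef_rot: [-3.134, -0.006, 1.57]
ft_force: [-1.2, 1.1, -1.0]
finger_gap: 0.0855
grasp_force: 0.0
```

drive_tool(plan=[{"fingers":1,"slide":[0,0,20],"angular":[0,0,0]},{"fingers":1,"slide":[0,0,14],"angular":[0,0,0]},{"fingers":1,"slide":[0,0,7],"angular":[0,0,0]},{"fingers":1,"slide":[0,0,3],"angular":[0,0,0]},{"fingers":1,"slide":[0,0,0],"angular":[0,0,0]}])

```text
time_s: 5.2
tool_pos: [0.4434, -0.2415, -0.0017]
eef_rot: [-3.141, -0.001, 1.572]
ft_force: [0.6, 1.1, 1.1]
finger_gap: 0.0853
grasp_force: 0.0
```

drive_tool(plan=[{"fingers":1,"slide":[0,0,0],"angular":[0,0,0]},{"fingers":0.7,"slide":[0,0,0],"angular":[0,0,0]},{"fingers":0.7,"slide":[0,0,0],"angular":[0,0,0]},{"fingers":0.7,"slide":[0,0,0],"angular":[0,0,0]},{"fingers":0.7,"slide":[0,0,0],"angular":[0,0,0]}])

```text
time_s: 5.62
tool_pos: [0.4436, -0.2421, -0.0002]
eef_rot: [3.141, 0.001, 1.572]
ft_force: [-3.4, 1.8, 12.5]
finger_gap: 0.0673
grasp_force: 63.4
```

drive_tool(plan=[{"fingers":0.7,"slide":[0,0,-10],"angular":[0,0,0]},{"fingers":0.7,"slide":[0,0,-30],"angular":[0,0,0]},{"fingers":0.7,"slide":[0,0,-30],"angular":[0,0,0]},{"fingers":0.7,"slide":[0,0,0],"angular":[0,0,0]},{"fingers":0.7,"slide":[0,0,0],"angular":[0,0,0]}])

```text
time_s: 6.03
tool_pos: [0.4441, -0.2424, 0.0697]
eef_rot: [3.139, 0.002, 1.572]
ft_force: [-0.2, -0.1, -5.4]
finger_gap: 0.0671
grasp_force: 70.4
```

```bash
python3 look.py a2; python3 -c "
import cv2;p=cv2.imread('pics/a2s.png')[150:350,120:340];cv2.imwrite('pics/a2c.png',cv2.resize(p,None,fx=3,fy=3,interpolation=2))"
```

```text
[[ 447.6 -253.3   67.2  447.6 -245.4]
 [ 587.5 -239.7   58.2  588.  -239.4]
 [ 811.   117.1   86.3  814.2  124.8]]
6.1333 [ 442.8 -241.5   67.5] 0.06658277759153405
```

View pics/a2c.png

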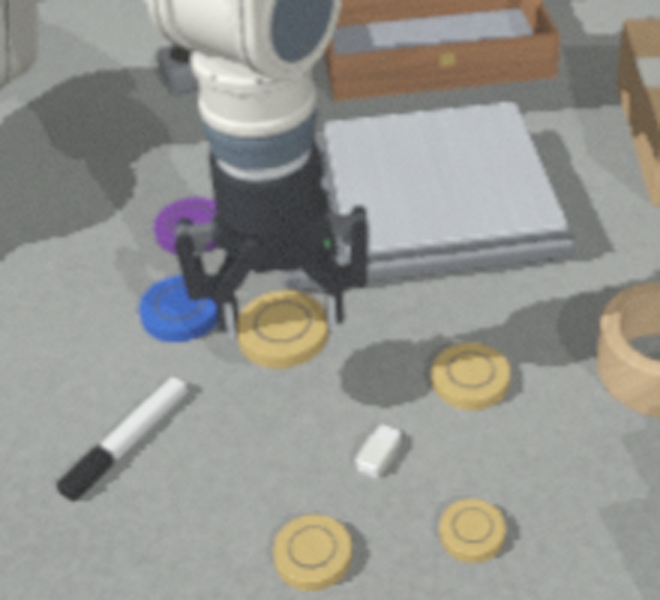

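drive_tool(plan=[{"fingers":0.7,"slide":[0,0,-32],"angular":[0,0,0]},{"fingers":0.7,"slide":[31.1,20.7,0],"angular":[0,0,0]},{"fingers":0.7,"slide":[31.1,20.7,0],"angular":[0,0,0]},{"fingers":0.7,"slide":[31.1,20.7,0],"angular":[0,0,0]},{"fingers":0.7,"slide":[31.1,20.7,0],"angular":[0,0,0]}])

```text
time_s: 6.55
tool_pos: [0.5259, -0.1159, 0.0987]
eef_rot: [-3.139, -0.001, 1.57]
ft_force: [-0.2, -1.3, -5.3]
finger_gap: 0.0668
grasp_force: 71.6
```

drive_tool(plan=[{"fingers":0.7,"slide":[31.1,20.7,0],"angular":[0,0,0]},{"fingers":0.7,"slide":[31.1,20.7,0],"angular":[0,0,0]},{"fingers":0.7,"slide":[31.1,20.7,0],"angular":[0,0,0]},{"fingers":0.7,"slide":[0,0,30],"angular":[0,0,0]},{"fingers":0.7,"slide":[0,0,15],"angular":[0,0,0]}])

```text
time_s: 6.97
tool_pos: [0.5877, -0.0216, 0.0516]
eef_rot: [-3.138, -0.001, 1.575]
ft_force: [-1.2, -0.3, -6.5]
finger_gap: 0.067
grasp_force: 71.2
```

drive_tool(plan=[{"fingers":0.7,"slide":[0,0,8],"angular":[0,0,0]},{"fingers":0.7,"slide":[0,0,0],"angular":[0,0,0]},{"fingers":0.7,"slide":[0,0,0],"angular":[0,0,0]},{"fingers":0.7,"slide":[0,0,0],"angular":[0,0,0]},{"fingers":0.7,"slide":[0,0,0],"angular":[0,0,0]}])

```text
time_s: 7.38
tool_pos: [0.588, -0.0245, 0.0471]
eef_rot: [-3.141, -0.0, 1.571]
ft_force: [-0.1, -0.1, -4.0]
finger_gap: 0.0671
grasp_force: 82.1
```

drive_tool(plan=[{"fingers":0.7,"slide":[0,0,1.5],"angular":[0,0,0]},{"fingers":0.7,"slide":[0,0,0],"angular":[0,0,0]},{"fingers":0.7,"slide":[0,0,0],"angular":[0,0,0]},{"fingers":0.7,"slide":[0,0,0],"angular":[0,0,0]},{"fingers":0.7,"slide":[0,0,0],"angular":[0,0,0]}])

```text
time_s: 7.8
tool_pos: [0.5881, -0.0242, 0.0458]
eef_rot: [3.142, 0.0, 1.571]
ft_force: [-0.3, 0.0, -4.9]
finger_gap: 0.067
grasp_force: 82.1
```

drive_tool(plan=[{"fingers":0.7,"slide":[0,0,1.5],"angular":[0,0,0]},{"fingers":0.7,"slide":[0,0,0],"angular":[0,0,0]},{"fingers":0.7,"slide":[0,0,0],"angular":[0,0,0]},{"fingers":0.7,"slide":[0,0,0],"angular":[0,0,0]},{"fingers":0.7,"slide":[0,0,0],"angular":[0,0,0]}])

```text
time_s: 8.22
tool_pos: [0.5881, -0.0241, 0.0443]
eef_rot: [-3.142, -0.0, 1.572]
ft_force: [-0.2, 0.0, -4.1]
finger_gap: 0.0671
grasp_force: 82.1
```

drive_tool(plan=[{"fingers":0.7,"slide":[0,0,1.5],"angular":[0,0,0]},{"fingers":0.7,"slide":[0,0,0],"angular":[0,0,0]},{"fingers":0.7,"slide":[0,0,0],"angular":[0,0,0]},{"fingers":0.7,"slide":[0,0,0],"angular":[0,0,0]},{"fingers":0.7,"slide":[0,0,0],"angular":[0,0,0]}])

```text
time_s: 8.63
tool_pos: [0.5883, -0.024, 0.0437]
eef_rot: [3.141, 0.0, 1.572]
ft_force: [-3.2, 0.7, 5.5]
finger_gap: 0.067
grasp_force: 83.0
```

drive_tool(plan=[{"fingers":1,"slide":[0,0,0],"angular":[0,0,0]},{"fingers":1,"slide":[0,0,0],"angular":[0,0,0]},{"fingers":1,"slide":[0,0,0],"angular":[0,0,0]},{"fingers":1,"slide":[0,0,-30],"angular":[0,0,0]},{"fingers":1,"slide":[0,0,-35],"angular":[0,0,0]}])

```text
time_s: 9.05
tool_pos: [0.5867, -0.0239, 0.1063]
eef_rot: [-3.137, -0.001, 1.571]
ft_force: [2.1, 0.1, 0.6]
finger_gap: 0.0855
grasp_force: 0.0
```

drive_tool(plan=[{"fingers":1,"slide":[-35,0,0],"angular":[0,0,0]},{"fingers":1,"slide":[-35,0,0],"angular":[0,0,0]},{"fingers":1,"slide":[-35,0,0],"angular":[0,0,0]},{"fingers":1,"slide":[0,0,0],"angular":[0,0,0]},{"fingers":1,"slide":[0,0,0],"angular":[0,0,0]}])

```text
time_s: 9.47
tool_pos: [0.5882, -0.1309, 0.1076]
eef_rot: [3.141, -0.0, 1.569]
ft_force: [-0.2, 0.5, -0.3]
finger_gap: 0.0856
grasp_force: 0.0
```

```bash
python3 look.py a3; python3 - <<'E'
from h import *
p=cv2.imread("pics/a3.png");print(discs(p,.060)[:,:3])
s=cv2.imread("pics/a3s.png")
cs=brass("side",s,60,2000)
for c in cs:
    print([np.round(cv2.minEnclosingCircle((plane("side",c.reshape(-1,2)+0.,z)*1000)[:,:2].astype(np.float32))[0],1) for z in(.012,.058)])
E
```

```text
[[ 458.9 -388.4   50.7  459.2 -388.2]
 [ 570.1 -381.6   43.3  570.1 -381.5]
 [ 597.3  -24.9   69.   597.   -25. ]]
9.5667 [ 588.1 -128.8  107.6] 0.08495417265407433
[[ 456.15890503 -371.08297729   48.52136612]
 [ 562.65917969 -364.50610352   41.45106888]
 [ 588.66827393  -22.98951721   66.08533478]]
```

drive_tool(plan=[{"fingers":1,"slide":[-37,0,0],"angular":[0,0,0]},{"fingers":1,"slide":[-37,0,0],"angular":[0,0,0]},{"fingers":1,"slide":[-37,0,0],"angular":[0,0,0]},{"fingers":1,"slide":[0,0,30],"angular":[0,0,0]},{"fingers":1,"slide":[0,0,35],"angular":[0,0,0]}])

```text
time_s: 9.98
tool_pos: [0.5901, -0.2418, 0.0443]
eef_rot: [3.136, 0.003, 1.57]
ft_force: [0.9, 0.3, -0.4]
finger_gap: 0.0852
grasp_force: 0.0
```

drive_tool(plan=[{"fingers":1,"slide":[0,0,20],"angular":[0,0,0]},{"fingers":1,"slide":[0,0,13],"angular":[0,0,0]},{"fingers":1,"slide":[0,0,7],"angular":[0,0,0]},{"fingers":1,"slide":[0,0,2],"angular":[0,0,0]},{"fingers":1,"slide":[0,0,0],"angular":[0,0,0]}])

```text
time_s: 10.4
tool_pos: [0.5886, -0.2393, 0.0009]
eef_rot: [-3.141, -0.0, 1.573]
ft_force: [0.3, -0.0, 0.5]
finger_gap: 0.0854
grasp_force: 0.0
```

drive_tool(plan=[{"fingers":0.62,"slide":[0,0,0],"angular":[0,0,0]},{"fingers":0.62,"slide":[0,0,0],"angular":[0,0,0]},{"fingers":0.62,"slide":[0,0,0],"angular":[0,0,0]},{"fingers":0.62,"slide":[0,0,0],"angular":[0,0,0]},{"fingers":0.62,"slide":[0,0,0],"angular":[0,0,0]}])

```text
time_s: 10.82
tool_pos: [0.5889, -0.2402, 0.0028]
eef_rot: [3.139, 0.001, 1.572]
ft_force: [-1.8, 1.3, 8.3]
finger_gap: 0.0586
grasp_force: 62.2
```

drive_tool(plan=[{"fingers":0.62,"slide":[0,0,-36],"angular":[0,0,0]},{"fingers":0.62,"slide":[0,0,-36],"angular":[0,0,0]},{"fingers":0.62,"slide":[0,0,-36],"angular":[0,0,0]},{"fingers":0.62,"slide":[36.1,0,0],"angular":[0,0,0]},{"fingers":0.62,"slide":[36.1,0,0],"angular":[0,0,0]}])

```text
time_s: 11.23
tool_pos: [0.5895, -0.1692, 0.1118]
eef_rot: [3.136, 0.002, 1.568]
ft_force: [0.8, 1.0, -4.1]
finger_gap: 0.0585
grasp_force: 67.0
```

drive_tool(plan=[{"fingers":0.62,"slide":[36.1,0,0],"angular":[0,0,0]},{"fingers":0.62,"slide":[36.1,0,0],"angular":[0,0,0]},{"fingers":0.62,"slide":[36.1,0,0],"angular":[0,0,0]},{"fingers":0.62,"slide":[36.1,0,0],"angular":[0,0,0]},{"fingers":0.62,"slide":[0,0,0],"angular":[0,0,0]}])

```text
time_s: 11.65
tool_pos: [0.5874, -0.0177, 0.1095]
eef_rot: [3.141, -0.002, 1.576]
ft_force: [-0.5, -0.3, -3.7]
finger_gap: 0.0588
grasp_force: 67.0
```

drive_tool(plan=[{"fingers":0.62,"slide":[0,0,25],"angular":[0,0,0]},{"fingers":0.62,"slide":[0,0,14],"angular":[0,0,0]},{"fingers":0.62,"slide":[0,0,6],"angular":[0,0,0]},{"fingers":0.62,"slide":[0,0,0],"angular":[0,0,0]},{"fingers":0.62,"slide":[0,0,0],"angular":[0,0,0]}])

```text
time_s: 12.07
tool_pos: [0.5883, -0.0236, 0.0643]
eef_rot: [3.141, 0.0, 1.571]
ft_force: [-0.1, 0.5, -3.4]
finger_gap: 0.058
grasp_force: 66.9
```

Lower in small steps with force check.

drive_tool(plan=[{"fingers":0.62,"slide":[0,0,2],"angular":[0,0,0]},{"fingers":0.62,"slide":[0,0,0],"angular":[0,0,0]},{"fingers":0.62,"slide":[0,0,0],"angular":[0,0,0]},{"fingers":0.62,"slide":[0,0,0],"angular":[0,0,0]},{"fingers":0.62,"slide":[0,0,0],"angular":[0,0,0]}])

```text
time_s: 12.48
tool_pos: [0.5887, -0.0238, 0.0629]
eef_rot: [3.14, 0.0, 1.571]
ft_force: [-2.6, 0.8, 6.8]
finger_gap: 0.0583
grasp_force: 67.8
```

drive_tool(plan=[{"fingers":0.62,"slide":[0,0,1],"angular":[0,0,0]},{"fingers":0.62,"slide":[0,0,0],"angular":[0,0,0]},{"fingers":0.62,"slide":[0,0,0],"angular":[0,0,0]},{"fingers":0.62,"slide":[0,0,0],"angular":[0,0,0]},{"fingers":0.62,"slide":[0,0,0],"angular":[0,0,0]}])

```text
time_s: 12.9
tool_pos: [0.5887, -0.0238, 0.0628]
eef_rot: [3.139, 0.001, 1.571]
ft_force: [-4.7, 1.3, 14.6]
finger_gap: 0.0588
grasp_force: 69.0
```

drive_tool(plan=[{"fingers":1,"slide":[0,0,-0.5],"angular":[0,0,0]},{"fingers":1,"slide":[0,0,0],"angular":[0,0,0]},{"fingers":1,"slide":[0,0,0],"angular":[0,0,0]},{"fingers":1,"slide":[0,0,-30],"angular":[0,0,0]},{"fingers":1,"slide":[0,0,-35],"angular":[0,0,0]}])

```text
time_s: 13.32
tool_pos: [0.5866, -0.0233, 0.1246]
eef_rot: [-3.136, -0.001, 1.571]
ft_force: [2.2, -0.6, 0.5]
finger_gap: 0.0854
grasp_force: 0.0
```

drive_tool(plan=[{"fingers":1,"slide":[-38,-12,0],"angular":[0,0,0]},{"fingers":1,"slide":[-38,-12,0],"angular":[0,0,0]},{"fingers":1,"slide":[-38,-12,0],"angular":[0,0,0]},{"fingers":1,"slide":[-38,-12,0],"angular":[0,0,0]},{"fingers":1,"slide":[0,0,0],"angular":[0,0,0]}])

```text
time_s: 13.73
tool_pos: [0.5387, -0.1813, 0.1262]
eef_rot: [-3.141, 0.002, 1.566]
ft_force: [1.6, 0.8, -0.9]
finger_gap: 0.0852
grasp_force: 0.0
```

```bash
python3 look.py a4; python3 - <<'E'
from h import *
p=cv2.imread("pics/a4.png");print(discs(p,.072)[:,:3])
E
```

```text
[[597.2 -25.2  68.6 596.8 -24.8]
 [819.8  95.  105.4 815.1  89.3]]
13.8333 [ 539.8 -177.2  126.1] 0.08559240831924027
[[586.44195557 -22.80487061  64.90878296]
 [797.21582031  91.04544067  99.79173279]]
```

```bash
python3 - <<'E'
from h import *
for f in("side0","a4s"):
    s=cv2.imread(f"pics/{f}.png");h=cv2.cvtColor(s,cv2.COLOR_BGR2HSV);print(h[334,224],h[332,218],h[327,280])
    m=cv2.inRange(h,(14,70,90),(32,255,255));m=cv2.morphologyEx(m,cv2.MORPH_CLOSE,np.ones((5,5)))
    for c in cv2.findContours(m,0,1)[0]:
        a=cv2.contourArea(c)
        if a>150:
            e=cv2.minAreaRect(c)[0];print(np.round(e),a,np.round(plane("side",[e],.008)[0]*1000))
E
```

```text
[ 22  97 153] [ 22 100 204] [ 22 101 206]
[214. 372.] 1049.0 [ 438. -475.    8.]
[224. 334.] 484.0 [ 459. -393.    8.]
[277. 327.] 342.5 [ 571. -387.    8.]
[216. 280.] 561.0 [ 444. -245.    8.]
[276. 274.] 425.5 [ 590. -243.    8.]
[341. 266.] 1521.5 [ 750. -234.    8.]
[358. 185.] 2690.0 [897.  99.   8.]
[264. 138.] 2841.0 [635. 448.   8.]
[40. 87.] 2563.5 [-449. 1154.    8.]
[ 22 102 202] [ 22 100 202] [ 22 100 207]
[213. 372.] 1045.5 [ 437. -474.    8.]
[224. 334.] 485.0 [ 459. -393.    8.]
[278. 326.] 329.0 [ 572. -385.    8.]
[341. 266.] 1519.0 [ 750. -234.    8.]
[263. 205.] 212.0 [587.  32.   8.]
[359. 186.] 2689.5 [895.  94.   8.]
[287. 144.] 746.5 [716. 390.   8.]
[41. 87.] 2726.5 [-444. 1157.    8.]
```

drive_tool(plan=[{"fingers":1,"slide":[-35.4,-13.6,0],"angular":[0,0,0]},{"fingers":1,"slide":[-35.4,-13.6,0],"angular":[0,0,0]},{"fingers":1,"slide":[-35.4,-13.6,0],"angular":[0,0,0]},{"fingers":1,"slide":[-35.4,-13.6,0],"angular":[0,0,0]},{"fingers":1,"slide":[-35.4,-13.6,0],"angular":[0,0,0]}])

```text
time_s: 14.25
tool_pos: [0.4724, -0.3528, 0.1263]
eef_rot: [3.141, -0.0, 1.574]
ft_force: [0.7, -0.6, 0.2]
finger_gap: 0.0854
grasp_force: 0.0
```

drive_tool(plan=[{"fingers":1,"slide":[-35.4,-13.6,0],"angular":[0,0,0]},{"fingers":1,"slide":[0,0,30],"angular":[0,0,0]},{"fingers":1,"slide":[0,0,30],"angular":[0,0,0]},{"fingers":1,"slide":[0,0,30],"angular":[0,0,0]},{"fingers":1,"slide":[0,0,0],"angular":[0,0,0]}])

```text
time_s: 14.67
tool_pos: [0.4572, -0.3849, 0.0309]
eef_rot: [-3.136, -0.007, 1.572]
ft_force: [-1.4, 0.6, -0.7]
finger_gap: 0.0858
grasp_force: 0.0
```

drive_tool(plan=[{"fingers":1,"slide":[0,0,18],"angular":[0,0,0]},{"fingers":1,"slide":[0,0,10],"angular":[0,0,0]},{"fingers":1,"slide":[0,0,6],"angular":[0,0,0]},{"fingers":1,"slide":[0,0,1],"angular":[0,0,0]},{"fingers":1,"slide":[0,0,0],"angular":[0,0,0]}])

```text
time_s: 15.08
tool_pos: [0.4592, -0.3878, 0.0019]
eef_rot: [3.141, 0.0, 1.572]
ft_force: [0.3, -0.1, -0.5]
finger_gap: 0.0852
grasp_force: 0.0
```

drive_tool(plan=[{"fingers":0.53,"slide":[0,0,0],"angular":[0,0,0]},{"fingers":0.53,"slide":[0,0,0],"angular":[0,0,0]},{"fingers":0.53,"slide":[0,0,0],"angular":[0,0,0]},{"fingers":0.53,"slide":[0,0,0],"angular":[0,0,0]},{"fingers":0.53,"slide":[0,0,0],"angular":[0,0,0]}])

```text
time_s: 15.5
tool_pos: [0.459, -0.3883, 0.0028]
eef_rot: [3.14, 0.001, 1.571]
ft_force: [-2.4, 1.5, 9.8]
finger_gap: 0.0507
grasp_force: 60.5
```

drive_tool(plan=[{"fingers":0.53,"slide":[0,0,-33],"angular":[0,0,0]},{"fingers":0.53,"slide":[0,0,-33],"angular":[0,0,0]},{"fingers":0.53,"slide":[0,0,-33],"angular":[0,0,0]},{"fingers":0.53,"slide":[0,0,-33],"angular":[0,0,0]},{"fingers":0.53,"slide":[0,0,0],"angular":[0,0,0]}])

```text
time_s: 15.92
tool_pos: [0.4605, -0.3899, 0.1403]
eef_rot: [3.135, 0.007, 1.572]
ft_force: [0.7, -1.6, -2.0]
finger_gap: 0.0508
grasp_force: 64.0
```

drive_tool(plan=[{"fingers":0.53,"slide":[36.5,13,0],"angular":[0,0,0]},{"fingers":0.53,"slide":[36.5,13,0],"angular":[0,0,0]},{"fingers":0.53,"slide":[36.5,13,0],"angular":[0,0,0]},{"fingers":0.53,"slide":[36.5,13,0],"angular":[0,0,0]},{"fingers":0.53,"slide":[36.5,13,0],"angular":[0,0,0]}])

```text
time_s: 16.33
tool_pos: [0.5236, -0.2038, 0.1331]
eef_rot: [-3.141, -0.0, 1.571]
ft_force: [1.1, 0.4, -2.1]
finger_gap: 0.0507
grasp_force: 63.8
```

drive_tool(plan=[{"fingers":0.53,"slide":[36.5,13,0],"angular":[0,0,0]},{"fingers":0.53,"slide":[36.5,13,0],"angular":[0,0,0]},{"fingers":0.53,"slide":[36.5,13,0],"angular":[0,0,0]},{"fingers":0.53,"slide":[36.5,13,0],"angular":[0,0,0]},{"fingers":0.53,"slide":[36.5,13,0],"angular":[0,0,0]}])

```text
time_s: 16.75
tool_pos: [0.5886, -0.021, 0.1332]
eef_rot: [-3.142, -0.0, 1.571]
ft_force: [1.3, -0.3, -1.5]
finger_gap: 0.0508
grasp_force: 63.8
```

drive_tool(plan=[{"fingers":0.53,"slide":[0,0,0],"angular":[0,0,0]},{"fingers":0.53,"slide":[0,0,25],"angular":[0,0,0]},{"fingers":0.53,"slide":[0,0,20],"angular":[0,0,0]},{"fingers":0.53,"slide":[0,0,8],"angular":[0,0,0]},{"fingers":0.53,"slide":[0,0,0],"angular":[0,0,0]}])

```text
time_s: 17.17
tool_pos: [0.5871, -0.0227, 0.0782]
eef_rot: [-3.138, -0.001, 1.571]
ft_force: [-0.4, -0.2, -2.5]
finger_gap: 0.051
grasp_force: 63.8
```

drive_tool(plan=[{"fingers":0.53,"slide":[0,0,3],"angular":[0,0,0]},{"fingers":0.53,"slide":[0,0,0],"angular":[0,0,0]},{"fingers":0.53,"slide":[0,0,0],"angular":[0,0,0]},{"fingers":0.53,"slide":[0,0,0],"angular":[0,0,0]},{"fingers":0.53,"slide":[0,0,0],"angular":[0,0,0]}])

```text
time_s: 17.58
tool_pos: [0.5889, -0.0231, 0.078]
eef_rot: [3.14, 0.0, 1.571]
ft_force: [-0.3, -0.1, -1.4]
finger_gap: 0.0506
grasp_force: 63.8
```

drive_tool(plan=[{"fingers":0.53,"slide":[0,0,1.5],"angular":[0,0,0]},{"fingers":0.53,"slide":[0,0,0],"angular":[0,0,0]},{"fingers":0.53,"slide":[0,0,0],"angular":[0,0,0]},{"fingers":0.53,"slide":[0,0,0],"angular":[0,0,0]},{"fingers":0.53,"slide":[0,0,0],"angular":[0,0,0]}])

```text
time_s: 18.0
tool_pos: [0.5887, -0.023, 0.076]
eef_rot: [3.141, 0.0, 1.572]
ft_force: [0.5, -0.0, -0.9]
finger_gap: 0.0508
grasp_force: 64.0
```

drive_tool(plan=[{"fingers":0.53,"slide":[0,0,1.5],"angular":[0,0,0]},{"fingers":0.53,"slide":[0,0,0],"angular":[0,0,0]},{"fingers":0.53,"slide":[0,0,0],"angular":[0,0,0]},{"fingers":0.53,"slide":[0,0,0],"angular":[0,0,0]},{"fingers":0.53,"slide":[0,0,0],"angular":[0,0,0]}])

```text
time_s: 18.42
tool_pos: [0.5887, -0.023, 0.0758]
eef_rot: [3.14, 0.001, 1.572]
ft_force: [-3.9, 0.1, 12.2]
finger_gap: 0.0508
grasp_force: 65.4
```

drive_tool(plan=[{"fingers":1,"slide":[0,0,-0.5],"angular":[0,0,0]},{"fingers":1,"slide":[0,0,0],"angular":[0,0,0]},{"fingers":1,"slide":[0,0,0],"angular":[0,0,0]},{"fingers":1,"slide":[0,0,-30],"angular":[0,0,0]},{"fingers":1,"slide":[0,0,-35],"angular":[0,0,0]}])

```text
time_s: 18.83
tool_pos: [0.587, -0.0226, 0.138]
eef_rot: [-3.136, -0.001, 1.571]
ft_force: [1.0, -0.9, 0.5]
finger_gap: 0.0855
grasp_force: 0.0
```

drive_tool(plan=[{"fingers":1,"slide":[-38,0,0],"angular":[0,0,0]},{"fingers":1,"slide":[-38,0,0],"angular":[0,0,0]},{"fingers":1,"slide":[-38,0,0],"angular":[0,0,0]},{"fingers":1,"slide":[-38,0,0],"angular":[0,0,0]},{"fingers":1,"slide":[0,0,0],"angular":[0,0,0]}])

```text
time_s: 19.25
tool_pos: [0.5886, -0.1809, 0.1392]
eef_rot: [3.141, 0.002, 1.567]
ft_force: [0.8, 1.3, 0.2]
finger_gap: 0.0853
grasp_force: 0.0
```

```bash
python3 look.py a5; python3 - <<'E'
from h import *
p=cv2.imread("pics/a5.png");print(discs(p,.060)[:,:3])
s=cv2.imread("pics/a5s.png");h=cv2.cvtColor(s,cv2.COLOR_BGR2HSV)
m=cv2.inRange(h,(14,70,90),(32,255,255));m=cv2.morphologyEx(m,cv2.MORPH_CLOSE,np.ones((5,5)))
for c in cv2.findContours(m,0,1)[0]:
    a=cv2.contourArea(c)
    if 150<a<1000:
        e=cv2.minAreaRect(c)[0];print(np.round(e),a,np.round(plane("side",[e],.008)[0]*1000))
a=cv2.resize(p[130:230,230:330],None,fx=3,fy=3,interpolation=2);b=cv2.resize(s[170:270,190:290],None,fx=3,fy=3,interpolation=2)
cv2.imwrite("pics/a5c.png",np.hstack([a,b]))
E
```

```text
[[596.5 -25.1  69.9 596.6 -25.2]
 [843.2 117.2 112.4 731.4  78.5]]
19.35 [ 588.3 -176.5  139.2] 0.08528734913019026
[[587.9251709  -23.22854996  66.93227386]
 [824.125      113.02975464 107.57570648]]
[278. 326.] 331.5 [ 572. -386.    8.]
[266. 202.] 383.5 [599.  46.   8.]
[242. 175.] 170.0 [535. 203.   8.]
[299. 156.] 170.5 [744. 298.   8.]
[240. 140.] 398.5 [545. 444.   8.]
```

View pics/a5c.png

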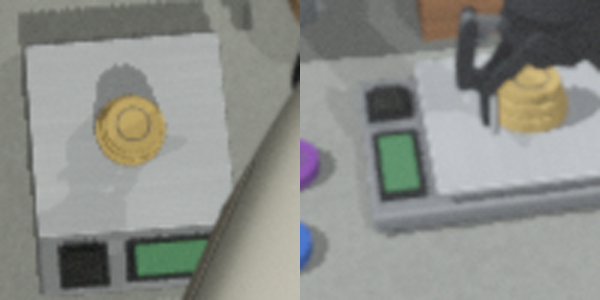

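drive_tool(plan=[{"fingers":1,"slide":[-34.4,-3,0],"angular":[0,0,0]},{"fingers":1,"slide":[-34.4,-3,0],"angular":[0,0,0]},{"fingers":1,"slide":[-34.4,-3,0],"angular":[0,0,0]},{"fingers":1,"slide":[-34.4,-3,0],"angular":[0,0,0]},{"fingers":1,"slide":[-34.4,-3,0],"angular":[0,0,0]}])

```text
time_s: 19.77
tool_pos: [0.5739, -0.3469, 0.1398]
eef_rot: [-3.142, -0.0, 1.573]
ft_force: [1.5, -0.2, -0.4]
finger_gap: 0.0853
grasp_force: 0.0
```

drive_tool(plan=[{"fingers":1,"slide":[-34.4,-3,0],"angular":[0,0,0]},{"fingers":1,"slide":[0,0,35],"angular":[0,0,0]},{"fingers":1,"slide":[0,0,35],"angular":[0,0,0]},{"fingers":1,"slide":[0,0,30],"angular":[0,0,0]},{"fingers":1,"slide":[0,0,0],"angular":[0,0,0]}])

```text
time_s: 20.18
tool_pos: [0.5685, -0.378, 0.0332]
eef_rot: [-3.134, -0.007, 1.572]
ft_force: [-0.5, -0.3, -0.6]
finger_gap: 0.0855
grasp_force: 0.0
```

drive_tool(plan=[{"fingers":1,"slide":[0,0,20],"angular":[0,0,0]},{"fingers":1,"slide":[0,0,10],"angular":[0,0,0]},{"fingers":1,"slide":[0,0,6],"angular":[0,0,0]},{"fingers":1,"slide":[0,0,1],"angular":[0,0,0]},{"fingers":1,"slide":[0,0,0],"angular":[0,0,0]}])

```text
time_s: 20.6
tool_pos: [0.5712, -0.3812, 0.0036]
eef_rot: [3.141, 0.0, 1.572]
ft_force: [-0.4, -0.9, 0.3]
finger_gap: 0.0853
grasp_force: 0.0
```

drive_tool(plan=[{"fingers":0.44,"slide":[0,0,0],"angular":[0,0,0]},{"fingers":0.44,"slide":[0,0,0],"angular":[0,0,0]},{"fingers":0.44,"slide":[0,0,0],"angular":[0,0,0]},{"fingers":0.44,"slide":[0,0,0],"angular":[0,0,0]},{"fingers":0.44,"slide":[0,0,0],"angular":[0,0,0]}])

```text
time_s: 21.02
tool_pos: [0.5711, -0.3816, 0.0042]
eef_rot: [3.14, 0.001, 1.572]
ft_force: [-1.7, 1.3, 7.3]
finger_gap: 0.0428
grasp_force: 59.7
```

drive_tool(plan=[{"fingers":0.44,"slide":[0,0,-36],"angular":[0,0,0]},{"fingers":0.44,"slide":[0,0,-36],"angular":[0,0,0]},{"fingers":0.44,"slide":[0,0,-36],"angular":[0,0,0]},{"fingers":0.44,"slide":[0,0,-36],"angular":[0,0,0]},{"fingers":0.44,"slide":[0,0,0],"angular":[0,0,0]}])

```text
time_s: 21.43
tool_pos: [0.5728, -0.383, 0.1552]
eef_rot: [3.133, 0.007, 1.572]
ft_force: [1.0, -0.4, -1.3]
finger_gap: 0.0422
grasp_force: 61.4
```

drive_tool(plan=[{"fingers":0.44,"slide":[35.8,1.75,0],"angular":[0,0,0]},{"fingers":0.44,"slide":[35.8,1.75,0],"angular":[0,0,0]},{"fingers":0.44,"slide":[35.8,1.75,0],"angular":[0,0,0]},{"fingers":0.44,"slide":[35.8,1.75,0],"angular":[0,0,0]},{"fingers":0.44,"slide":[35.8,1.75,0],"angular":[0,0,0]}])

```text
time_s: 21.85
tool_pos: [0.579, -0.2008, 0.1467]
eef_rot: [3.141, -0.0, 1.571]
ft_force: [0.7, 1.3, -1.9]
finger_gap: 0.0424
grasp_force: 61.3
```

drive_tool(plan=[{"fingers":0.44,"slide":[35.8,1.75,0],"angular":[0,0,0]},{"fingers":0.44,"slide":[35.8,1.75,0],"angular":[0,0,0]},{"fingers":0.44,"slide":[35.8,1.75,0],"angular":[0,0,0]},{"fingers":0.44,"slide":[35.8,1.75,0],"angular":[0,0,0]},{"fingers":0.44,"slide":[35.8,1.75,0],"angular":[0,0,0]}])

```text
time_s: 22.27
tool_pos: [0.5877, -0.0216, 0.1469]
eef_rot: [3.141, 0.0, 1.571]
ft_force: [1.0, -0.2, -2.3]
finger_gap: 0.0427
grasp_force: 61.3
```

drive_tool(plan=[{"fingers":0.44,"slide":[0,0,0],"angular":[0,0,0]},{"fingers":0.44,"slide":[0,0,25],"angular":[0,0,0]},{"fingers":0.44,"slide":[0,0,20],"angular":[0,0,0]},{"fingers":0.44,"slide":[0,0,8],"angular":[0,0,0]},{"fingers":0.44,"slide":[0,0,0],"angular":[0,0,0]}])

```text
time_s: 22.68
tool_pos: [0.5868, -0.0231, 0.0919]
eef_rot: [-3.138, -0.001, 1.571]
ft_force: [-0.0, 0.3, -1.1]
finger_gap: 0.0422
grasp_force: 61.4
```

drive_tool(plan=[{"fingers":0.44,"slide":[0,0,2],"angular":[0,0,0]},{"fingers":0.44,"slide":[0,0,0],"angular":[0,0,0]},{"fingers":0.44,"slide":[0,0,0],"angular":[0,0,0]},{"fingers":0.44,"slide":[0,0,0],"angular":[0,0,0]},{"fingers":0.44,"slide":[0,0,0],"angular":[0,0,0]}])

```text
time_s: 23.1
tool_pos: [0.5884, -0.0235, 0.0925]
eef_rot: [3.14, 0.0, 1.571]
ft_force: [0.3, 0.1, -1.0]
finger_gap: 0.0426
grasp_force: 61.4
```

drive_tool(plan=[{"fingers":0.44,"slide":[0,0,1.5],"angular":[0,0,0]},{"fingers":0.44,"slide":[0,0,0],"angular":[0,0,0]},{"fingers":0.44,"slide":[0,0,0],"angular":[0,0,0]},{"fingers":0.44,"slide":[0,0,0],"angular":[0,0,0]},{"fingers":0.44,"slide":[0,0,0],"angular":[0,0,0]}])

```text
time_s: 23.52
tool_pos: [0.588, -0.0233, 0.0903]
eef_rot: [3.142, -0.0, 1.572]
ft_force: [0.5, 0.0, -1.1]
finger_gap: 0.0423
grasp_force: 61.4
```

drive_tool(plan=[{"fingers":0.44,"slide":[0,0,1.5],"angular":[0,0,0]},{"fingers":0.44,"slide":[0,0,0],"angular":[0,0,0]},{"fingers":0.44,"slide":[0,0,0],"angular":[0,0,0]},{"fingers":0.44,"slide":[0,0,0],"angular":[0,0,0]},{"fingers":0.44,"slide":[0,0,0],"angular":[0,0,0]}])

```text
time_s: 23.93
tool_pos: [0.5882, -0.0233, 0.0892]
eef_rot: [3.141, 0.0, 1.572]
ft_force: [-1.5, 1.4, 5.6]
finger_gap: 0.0419
grasp_force: 62.0
```

drive_tool(plan=[{"fingers":1,"slide":[0,0,-0.5],"angular":[0,0,0]},{"fingers":1,"slide":[0,0,0],"angular":[0,0,0]},{"fingers":1,"slide":[0,0,0],"angular":[0,0,0]},{"fingers":1,"slide":[0,0,-30],"angular":[0,0,0]},{"fingers":1,"slide":[0,0,-35],"angular":[0,0,0]}])

```text
time_s: 24.35
tool_pos: [0.5865, -0.0231, 0.1525]
eef_rot: [-3.136, -0.001, 1.571]
ft_force: [1.6, -0.4, 0.1]
finger_gap: 0.0853
grasp_force: 0.0
```

drive_tool(plan=[{"fingers":0,"slide":[11.5,-33.3,0],"angular":[0,0,0]},{"fingers":0,"slide":[11.5,-33.3,0],"angular":[0,0,0]},{"fingers":0,"slide":[11.5,-33.3,0],"angular":[0,0,0]},{"fingers":0,"slide":[11.5,-33.3,0],"angular":[0,0,0]},{"fingers":0,"slide":[0,0,0],"angular":[0,0,0]}])

```text
time_s: 24.77
tool_pos: [0.449, 0.0244, 0.1542]
eef_rot: [-3.138, -0.001, 1.573]
ft_force: [1.2, 0.5, 0.1]
finger_gap: 0.0255
grasp_force: 0.0
```

```bash
python3 look.py a6; python3 - <<'E'
from h import *
p=cv2.imread("pics/a6.png");s=cv2.imread("pics/a6s.png");print(discs(p,.060)[:,:3])
a=cv2.resize(p[120:230,220:340],None,fx=3,fy=3,interpolation=2);b=cv2.resize(s[160:270,190:310],None,fx=3,fy=3,interpolation=2)
cv2.imwrite("pics/a6c.png",np.hstack([a,b]))
E
```

```text
[[599.8 -24.2  66.8 605.2 -24.6]
 [820.8 130.8  62.3 821.5 133.7]]
24.8667 [454.2  23.  154.8] 0.009755577385841672
[[591.11981201 -22.31990242  63.97366714]
 [802.74456787 126.11840057  59.67084885]]
```

View pics/a6c.png

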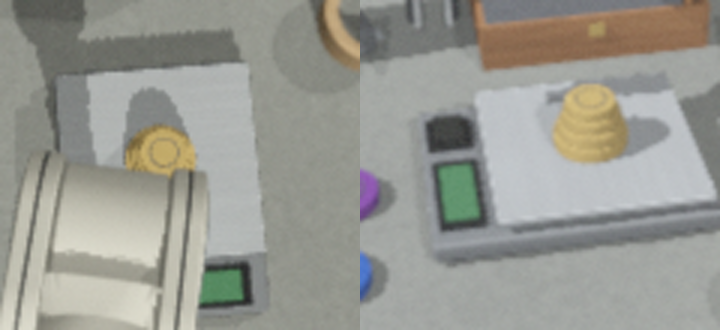

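The side view shows a clean, upright four-disc stack in mid-platter at (590,120) in the crop. Now the second key press.

drive_tool(plan=[{"fingers":0,"slide":[0,0,38],"angular":[0,0,0]},{"fingers":0,"slide":[0,0,34],"angular":[0,0,0]},{"fingers":0,"slide":[0,0,25],"angular":[0,0,0]},{"fingers":0,"slide":[0,0,10],"angular":[0,0,0]},{"fingers":0,"slide":[0,0,0],"angular":[0,0,0]}])

```text
time_s: 25.28
tool_pos: [0.4544, 0.0224, 0.0447]
eef_rot: [-3.137, -0.001, 1.571]
ft_force: [-0.2, 0.3, 0.8]
finger_gap: -0.0001
grasp_force: 0.0
```

drive_tool(plan=[{"fingers":0,"slide":[0,0,6],"angular":[0,0,0]},{"fingers":0,"slide":[0,0,4],"angular":[0,0,0]},{"fingers":0,"slide":[0,0,3],"angular":[0,0,0]},{"fingers":0,"slide":[0,0,1],"angular":[0,0,0]},{"fingers":0,"slide":[0,0,0],"angular":[0,0,0]}])

```text
time_s: 25.7
tool_pos: [0.4563, 0.0222, 0.0353]
eef_rot: [3.138, 0.001, 1.571]
ft_force: [-2.7, -0.5, 18.7]
finger_gap: -0.0004
grasp_force: 9.1
```

drive_tool(plan=[{"fingers":0,"slide":[0,0,-20],"angular":[0,0,0]},{"fingers":1,"slide":[0,0,-34],"angular":[0,0,0]},{"fingers":1,"slide":[0,0,-34],"angular":[0,0,0]},{"fingers":1,"slide":[0,0,-34],"angular":[0,0,0]},{"fingers":1,"slide":[0,0,0],"angular":[0,0,0]}])

```text
time_s: 26.12
tool_pos: [0.4578, 0.0223, 0.1618]
eef_rot: [3.131, 0.001, 1.572]
ft_force: [0.1, 0.2, -0.0]
finger_gap: 0.0485
grasp_force: 0.0
```

drive_tool(plan=[{"fingers":1,"slide":[-11.5,33.3,0],"angular":[0,0,0]},{"fingers":1,"slide":[-11.5,33.3,0],"angular":[0,0,0]},{"fingers":1,"slide":[-11.5,33.3,0],"angular":[0,0,0]},{"fingers":1,"slide":[-11.5,33.3,0],"angular":[0,0,0]},{"fingers":1,"slide":[0,0,0],"angular":[0,0,0]}])

```text
time_s: 26.53
tool_pos: [0.5932, -0.0256, 0.1546]
eef_rot: [3.139, 0.001, 1.57]
ft_force: [-1.8, -0.3, -0.4]
finger_gap: 0.0854
grasp_force: 0.0
```

drive_tool(plan=[{"fingers":1,"slide":[0,0,0],"angular":[0,0,0]},{"fingers":1,"slide":[0,0,30],"angular":[0,0,0]},{"fingers":1,"slide":[0,0,22],"angular":[0,0,0]},{"fingers":1,"slide":[0,0,10],"angular":[0,0,0]},{"fingers":1,"slide":[0,0,3],"angular":[0,0,0]}])

```text
time_s: 26.95
tool_pos: [0.5865, -0.0228, 0.0891]
eef_rot: [-3.139, -0.001, 1.572]
ft_force: [0.1, 0.4, 0.4]
finger_gap: 0.0854
grasp_force: 0.0
```

drive_tool(plan=[{"fingers":1,"slide":[0,0,0],"angular":[0,0,0]},{"fingers":0.44,"slide":[0,0,0],"angular":[0,0,0]},{"fingers":0.44,"slide":[0,0,0],"angular":[0,0,0]},{"fingers":0.44,"slide":[0,0,0],"angular":[0,0,0]},{"fingers":0.44,"slide":[0,0,0],"angular":[0,0,0]}])

```text
time_s: 27.37
tool_pos: [0.5885, -0.0234, 0.0918]
eef_rot: [3.14, 0.0, 1.572]
ft_force: [-4.8, 0.5, 10.3]
finger_gap: 0.0417
grasp_force: 59.3
```

drive_tool(plan=[{"fingers":0.44,"slide":[0,0,0],"angular":[0,0,0]},{"fingers":0.44,"slide":[0,0,-15],"angular":[0,0,0]},{"fingers":0.44,"slide":[0,0,-25],"angular":[0,0,0]},{"fingers":0.44,"slide":[0,0,-20],"angular":[0,0,0]},{"fingers":0.44,"slide":[0,0,0],"angular":[0,0,0]}])

```text
time_s: 27.78
tool_pos: [0.5897, -0.0236, 0.1547]
eef_rot: [3.135, 0.001, 1.572]
ft_force: [0.1, -1.5, -2.0]
finger_gap: 0.041
grasp_force: 60.9
```

drive_tool(plan=[{"fingers":0.44,"slide":[33.8,10.9,0],"angular":[0,0,0]},{"fingers":0.44,"slide":[33.8,10.9,0],"angular":[0,0,0]},{"fingers":0.44,"slide":[33.8,10.9,0],"angular":[0,0,0]},{"fingers":0.44,"slide":[33.8,10.9,0],"angular":[0,0,0]},{"fingers":0.44,"slide":[33.8,10.9,0],"angular":[0,0,0]}])

```text
time_s: 28.2
tool_pos: [0.6425, 0.1473, 0.1498]
eef_rot: [-3.141, 0.0, 1.571]
ft_force: [0.6, -0.7, -1.7]
finger_gap: 0.0411
grasp_force: 60.8
```

drive_tool(plan=[{"fingers":0.44,"slide":[33.8,10.9,0],"angular":[0,0,0]},{"fingers":0.44,"slide":[33.8,10.9,0],"angular":[0,0,0]},{"fingers":0.44,"slide":[33.8,10.9,0],"angular":[0,0,0]},{"fingers":0.44,"slide":[0,0,0],"angular":[0,0,0]},{"fingers":0.44,"slide":[0,0,0],"angular":[0,0,0]}])

```text
time_s: 28.62
tool_pos: [0.6748, 0.2492, 0.1487]
eef_rot: [-3.14, 0.0, 1.574]
ft_force: [-0.1, -0.6, -1.7]
finger_gap: 0.0411
grasp_force: 61.0
```

```bash
python3 look.py a7; python3 - <<'E'
from h import *
p=cv2.imread("pics/a7.png");s=cv2.imread("pics/a7s.png")
a=cv2.resize(p[90:230,110:330],None,fx=2.5,fy=2.5,interpolation=2);b=cv2.resize(s[70:210,170:390],None,fx=2,fy=2,interpolation=2)
b=cv2.copyMakeBorder(b,0,a.shape[0]-b.shape[0],0,0,0);cv2.imwrite("pics/a7c.png",np.hstack([a,b])[:,:800])
E
```

```text
[[596.7 -25.4  70.3 596.7 -25.2]
 [716.2 270.3  47.  717.6 269.2]]
28.7167 [674.7 246.9 149.5] 0.04118868250891023
```

View pics/a7c.png

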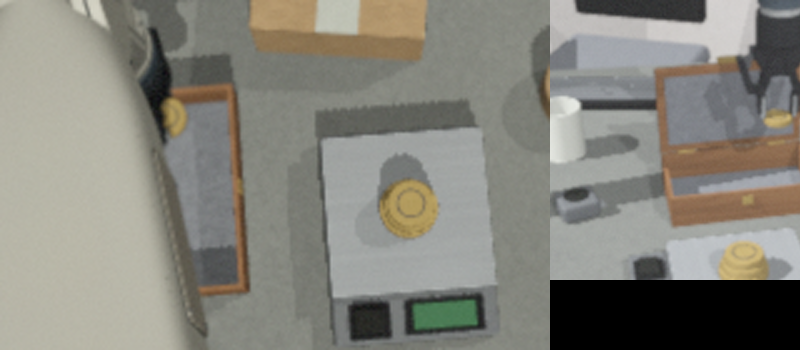

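drive_tool(plan=[{"fingers":0.44,"slide":[0,0,35],"angular":[0,0,0]},{"fingers":0.44,"slide":[0,0,35],"angular":[0,0,0]},{"fingers":0.44,"slide":[0,0,30],"angular":[0,0,0]},{"fingers":0.44,"slide":[0,0,20],"angular":[0,0,0]},{"fingers":0.44,"slide":[0,0,10],"angular":[0,0,0]}])

```text
time_s: 29.13
tool_pos: [0.6734, 0.2451, 0.0172]
eef_rot: [-3.137, 0.001, 1.57]
ft_force: [-0.6, -0.1, -1.3]
finger_gap: 0.041
grasp_force: 61.0
```

drive_tool(plan=[{"fingers":0.44,"slide":[0,0,2],"angular":[0,0,0]},{"fingers":0.44,"slide":[0,0,1],"angular":[0,0,0]},{"fingers":0.44,"slide":[0,0,0],"angular":[0,0,0]},{"fingers":0.44,"slide":[0,0,0],"angular":[0,0,0]},{"fingers":0.44,"slide":[0,0,0],"angular":[0,0,0]}])

```text
time_s: 29.55
tool_pos: [0.6758, 0.2473, 0.0189]
eef_rot: [3.139, -0.001, 1.571]
ft_force: [0.1, 0.5, -0.8]
finger_gap: 0.0408
grasp_force: 61.1
```

drive_tool(plan=[{"fingers":0.44,"slide":[0,0,3],"angular":[0,0,0]},{"fingers":0.44,"slide":[0,0,0],"angular":[0,0,0]},{"fingers":0.44,"slide":[0,0,1],"angular":[0,0,0]},{"fingers":0.44,"slide":[0,0,0],"angular":[0,0,0]},{"fingers":0.44,"slide":[0,0,0],"angular":[0,0,0]}])

```text
time_s: 29.97
tool_pos: [0.6751, 0.2473, 0.0134]
eef_rot: [3.141, -0.0, 1.572]
ft_force: [-0.5, 0.1, -1.2]
finger_gap: 0.041
grasp_force: 61.2
```

Within a millimetre or two of the floor; release with a partial opening, rise, and return to the stack.

drive_tool(plan=[{"fingers":0.44,"slide":[0,0,1],"angular":[0,0,0]},{"fingers":0.65,"slide":[0,0,0],"angular":[0,0,0]},{"fingers":0.65,"slide":[0,0,0],"angular":[0,0,0]},{"fingers":0.65,"slide":[0,0,0],"angular":[0,0,0]},{"fingers":0.65,"slide":[0,0,-20],"angular":[0,0,0]}])

```text
time_s: 30.38
tool_pos: [0.6731, 0.2466, 0.0285]
eef_rot: [-3.136, 0.001, 1.571]
ft_force: [-0.7, -0.4, -1.6]
finger_gap: 0.0557
grasp_force: 0.0
```

drive_tool(plan=[{"fingers":0.65,"slide":[0,0,-40],"angular":[0,0,0]},{"fingers":0.65,"slide":[0,0,-40],"angular":[0,0,0]},{"fingers":1,"slide":[0,0,-37],"angular":[0,0,0]},{"fingers":1,"slide":[-33.8,-10.9,0],"angular":[0,0,0]},{"fingers":1,"slide":[-33.8,-10.9,0],"angular":[0,0,0]}])

```text
time_s: 30.8
tool_pos: [0.6547, 0.1805, 0.1521]
eef_rot: [3.136, -0.001, 1.574]
ft_force: [0.7, -0.7, -1.0]
finger_gap: 0.0852
grasp_force: 0.0
```

drive_tool(plan=[{"fingers":1,"slide":[-33.8,-10.9,0],"angular":[0,0,0]},{"fingers":1,"slide":[-33.8,-10.9,0],"angular":[0,0,0]},{"fingers":1,"slide":[-33.8,-10.9,0],"angular":[0,0,0]},{"fingers":1,"slide":[-33.8,-10.9,0],"angular":[0,0,0]},{"fingers":1,"slide":[0,0,0],"angular":[0,0,0]}])

```text
time_s: 31.22
tool_pos: [0.6083, 0.0394, 0.1497]
eef_rot: [-3.141, 0.002, 1.567]
ft_force: [1.1, 0.6, 0.3]
finger_gap: 0.0853
grasp_force: 0.0
```

```bash
python3 look.py a8; python3 - <<'E'
from h import *
p=cv2.imread("pics/a8.png");s=cv2.imread("pics/a8s.png");print(discs(p,.016)[:,:3],discs(p,.060)[:,:3])
a=cv2.resize(p[90:230,110:330],None,fx=2.5,fy=2.5,interpolation=2);b=cv2.resize(s[70:240,170:390],None,fx=2,fy=2,interpolation=2)
b=cv2.copyMakeBorder(b,0,a.shape[0]-b.shape[0],0,0,0);cv2.imwrite("pics/a8c.png",np.hstack([a,b])[:,:800])
E
```

```text
[[599.6 -42.4  57.1 600.4 -45.7]
 [675.1 246.1  43.8 675.8 245.5]]
31.3167 [609.7  43.  149.7] 0.08538480376470438
[[598.83789062 -42.12931442  56.87963104]
 [674.13244629 245.25120544  43.64244843]] [[590.86450195 -39.70022964  54.65590668]
 [663.21551514 236.44522095  41.93634796]]
```

View pics/a8c.png

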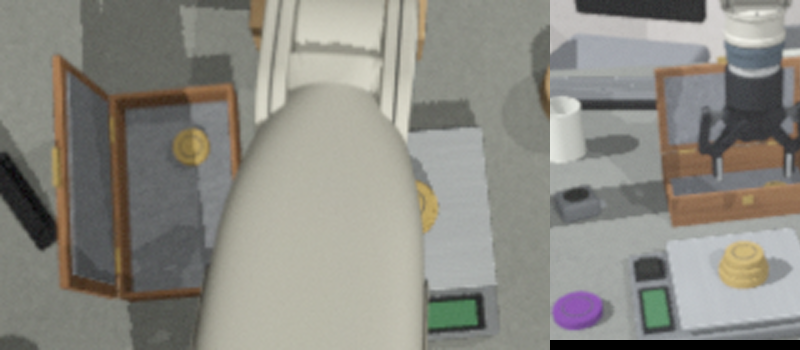

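drive_tool(plan=[{"fingers":1,"slide":[-33.2,-10.8,0],"angular":[0,0,0]},{"fingers":1,"slide":[-33.2,-10.8,0],"angular":[0,0,0]},{"fingers":1,"slide":[0,0,0],"angular":[0,0,0]},{"fingers":1,"slide":[0,0,20],"angular":[0,0,0]},{"fingers":1,"slide":[0,0,20],"angular":[0,0,0]}])

```text
time_s: 31.73
tool_pos: [0.5895, -0.0217, 0.1099]
eef_rot: [3.138, 0.0, 1.572]
ft_force: [-0.2, -0.2, -0.4]
finger_gap: 0.0854
grasp_force: 0.0
```

drive_tool(plan=[{"fingers":1,"slide":[0,0,20],"angular":[0,0,0]},{"fingers":1,"slide":[0,0,18],"angular":[0,0,0]},{"fingers":1,"slide":[0,0,14],"angular":[0,0,0]},{"fingers":1,"slide":[0,0,9],"angular":[0,0,0]},{"fingers":1,"slide":[0,0,4],"angular":[0,0,0]}])

```text
time_s: 32.15
tool_pos: [0.588, -0.021, 0.0428]
eef_rot: [-3.14, -0.001, 1.573]
ft_force: [-0.6, 0.6, 0.2]
finger_gap: 0.0857
grasp_force: 0.0
```

drive_tool(plan=[{"fingers":1,"slide":[0,0,0],"angular":[0,0,0]},{"fingers":1,"slide":[0,0,0],"angular":[0,0,0]},{"fingers":1,"slide":[0,0,0],"angular":[0,0,0]},{"fingers":1,"slide":[0,0,0],"angular":[0,0,0]},{"fingers":1,"slide":[0,0,0],"angular":[0,0,0]}])

```text
time_s: 32.57
tool_pos: [0.5886, -0.0222, 0.045]
eef_rot: [3.14, 0.0, 1.571]
ft_force: [-0.0, 0.2, 0.3]
finger_gap: 0.0851
grasp_force: 0.0
```

drive_tool(plan=[{"fingers":1,"slide":[-1,0,1.5],"angular":[0,0,0]},{"fingers":0.7,"slide":[0,0,0],"angular":[0,0,0]},{"fingers":0.7,"slide":[0,0,0],"angular":[0,0,0]},{"fingers":0.7,"slide":[0,0,0],"angular":[0,0,0]},{"fingers":0.7,"slide":[0,0,0],"angular":[0,0,0]}])

```text
time_s: 32.98
tool_pos: [0.5883, -0.0233, 0.0436]
eef_rot: [3.141, 0.0, 1.571]
ft_force: [-2.3, 0.2, 7.6]
finger_gap: 0.0674
grasp_force: 65.9
```

drive_tool(plan=[{"fingers":0.7,"slide":[0,0,0],"angular":[0,0,0]},{"fingers":0.7,"slide":[0,0,-3],"angular":[0,0,0]},{"fingers":0.7,"slide":[0,0,-5],"angular":[0,0,0]},{"fingers":0.7,"slide":[0,0,-7],"angular":[0,0,0]},{"fingers":0.7,"slide":[0,0,-3],"angular":[0,0,0]}])

```text
time_s: 33.4
tool_pos: [0.5881, -0.0231, 0.0612]
eef_rot: [-3.141, -0.0, 1.571]
ft_force: [-0.0, 1.0, -9.2]
finger_gap: 0.0672
grasp_force: 70.0
```

drive_tool(plan=[{"fingers":0.7,"slide":[0,0,-8],"angular":[0,0,0]},{"fingers":0.7,"slide":[0,0,-12],"angular":[0,0,0]},{"fingers":0.7,"slide":[0,0,-12],"angular":[0,0,0]},{"fingers":0.7,"slide":[0,0,-12],"angular":[0,0,0]},{"fingers":0.7,"slide":[0,0,-6],"angular":[0,0,0]}])

```text
time_s: 33.82
tool_pos: [0.5887, -0.0232, 0.1126]
eef_rot: [3.14, 0.0, 1.572]
ft_force: [0.1, -0.8, -10.1]
finger_gap: 0.0673
grasp_force: 70.6
```

drive_tool(plan=[{"fingers":0.7,"slide":[8,-0.5,0],"angular":[0,0,0]},{"fingers":0.7,"slide":[15,-1.5,0],"angular":[0,0,0]},{"fingers":0.7,"slide":[20,-2,0],"angular":[0,0,0]},{"fingers":0.7,"slide":[22,-2,0],"angular":[0,0,0]},{"fingers":0.7,"slide":[22,-2,0],"angular":[0,0,0]}])

```text
time_s: 34.23
tool_pos: [0.5795, 0.0651, 0.1101]
eef_rot: [-3.14, -0.0, 1.571]
ft_force: [0.7, 0.4, -10.4]
finger_gap: 0.0672
grasp_force: 70.5
```

drive_tool(plan=[{"fingers":0.7,"slide":[22,-2,0],"angular":[0,0,0]},{"fingers":0.7,"slide":[22,-2,0],"angular":[0,0,0]},{"fingers":0.7,"slide":[22,-2,0],"angular":[0,0,0]},{"fingers":0.7,"slide":[22,-2,0],"angular":[0,0,0]},{"fingers":0.7,"slide":[22,-2,0],"angular":[0,0,0]}])

```text
time_s: 34.65
tool_pos: [0.5692, 0.1754, 0.1101]
eef_rot: [-3.14, -0.0, 1.572]
ft_force: [0.3, -0.5, -10.1]
finger_gap: 0.0675
grasp_force: 70.5
```

drive_tool(plan=[{"fingers":0.7,"slide":[22,-2,0],"angular":[0,0,0]},{"fingers":0.7,"slide":[20,-2,0],"angular":[0,0,0]},{"fingers":0.7,"slide":[14,-0.5,0],"angular":[0,0,0]},{"fingers":0.7,"slide":[8,0,0],"angular":[0,0,0]},{"fingers":0.7,"slide":[0,0,0],"angular":[0,0,0]}])

```text
time_s: 35.07
tool_pos: [0.5652, 0.2394, 0.1103]
eef_rot: [-3.141, -0.0, 1.573]
ft_force: [1.2, -0.4, -10.2]
finger_gap: 0.0672
grasp_force: 70.4
```

```bash
python3 look.py a9; python3 - <<'E'
from h import *
p=cv2.imread("pics/a9.png");s=cv2.imread("pics/a9s.png")
a=cv2.resize(p[90:230,110:330],None,fx=2.5,fy=2.5,interpolation=2);b=cv2.resize(s[70:240,170:390],None,fx=2,fy=2,interpolation=2)
b=cv2.copyMakeBorder(b,0,a.shape[0]-b.shape[0],0,0,0);cv2.imwrite("pics/a9c.png",np.hstack([a,b])[:,:800])
E
```

```text
[[581.9 249.9  63.6 580.7 244.7]
 [675.4 246.   43.5 675.7 245.4]]
35.1667 [565.4 237.6 110.4] 0.06741779851954563
```

View pics/a9c.png

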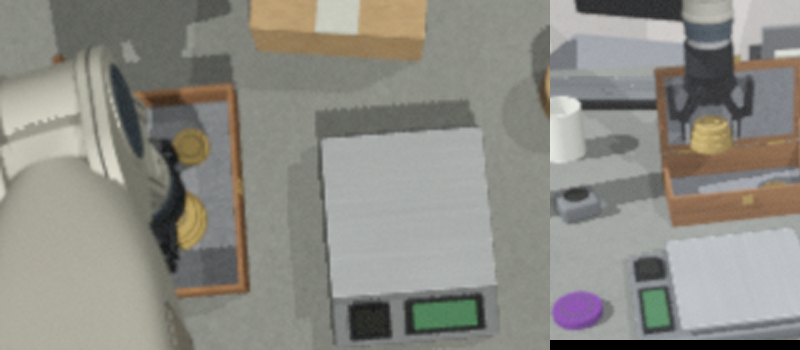

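drive_tool(plan=[{"fingers":0.7,"slide":[0,0,15],"angular":[0,0,0]},{"fingers":0.7,"slide":[0,0,25],"angular":[0,0,0]},{"fingers":0.7,"slide":[0,0,25],"angular":[0,0,0]},{"fingers":0.7,"slide":[0,0,20],"angular":[0,0,0]},{"fingers":0.7,"slide":[0,0,10],"angular":[0,0,0]}])

```text
time_s: 35.58
tool_pos: [0.5644, 0.2362, 0.0131]
eef_rot: [-3.138, 0.001, 1.57]
ft_force: [-1.3, -0.8, -10.9]
finger_gap: 0.067
grasp_force: 71.3
```

drive_tool(plan=[{"fingers":0.7,"slide":[0,0,5],"angular":[0,0,0]},{"fingers":0.7,"slide":[0,0,3],"angular":[0,0,0]},{"fingers":0.7,"slide":[0,0,0],"angular":[0,0,0]},{"fingers":0.7,"slide":[0,0,0],"angular":[0,0,0]},{"fingers":0.7,"slide":[0,0,0],"angular":[0,0,0]}])

```text
time_s: 36.0
tool_pos: [0.5663, 0.238, 0.009]
eef_rot: [3.14, -0.001, 1.572]
ft_force: [0.2, 0.1, -9.1]
finger_gap: 0.0671
grasp_force: 71.4
```

drive_tool(plan=[{"fingers":0.7,"slide":[0,0,2],"angular":[0,0,0]},{"fingers":0.7,"slide":[0,0,0],"angular":[0,0,0]},{"fingers":0.7,"slide":[0,0,0],"angular":[0,0,0]},{"fingers":0.7,"slide":[0,0,0],"angular":[0,0,0]},{"fingers":0.7,"slide":[0,0,0],"angular":[0,0,0]}])

```text
time_s: 36.42
tool_pos: [0.5655, 0.2379, 0.0059]
eef_rot: [3.141, -0.0, 1.572]
ft_force: [-0.6, -0.8, -10.2]
finger_gap: 0.0671
grasp_force: 71.5
```

drive_tool(plan=[{"fingers":0.7,"slide":[0,0,2],"angular":[0,0,0]},{"fingers":0.7,"slide":[0,0,0.5],"angular":[0,0,0]},{"fingers":0.7,"slide":[0,0,0],"angular":[0,0,0]},{"fingers":0.7,"slide":[0,0,0],"angular":[0,0,0]},{"fingers":0.7,"slide":[0,0,0],"angular":[0,0,0]}])

```text
time_s: 36.83
tool_pos: [0.5658, 0.238, 0.0038]
eef_rot: [3.141, -0.0, 1.572]
ft_force: [-1.8, 0.8, -0.1]
finger_gap: 0.0671
grasp_force: 72.6
```

drive_tool(plan=[{"fingers":1,"slide":[0,0,0],"angular":[0,0,0]},{"fingers":1,"slide":[0,0,0],"angular":[0,0,0]},{"fingers":1,"slide":[0,0,0],"angular":[0,0,0]},{"fingers":1,"slide":[0,0,-20],"angular":[0,0,0]},{"fingers":1,"slide":[0,0,-40],"angular":[0,0,0]}])

```text
time_s: 37.25
tool_pos: [0.5633, 0.2371, 0.0599]
eef_rot: [-3.134, 0.002, 1.571]
ft_force: [1.1, 0.4, -0.3]
finger_gap: 0.0856
grasp_force: 0.0
```

drive_tool(plan=[{"fingers":1,"slide":[0,0,-40],"angular":[0,0,0]},{"fingers":0,"slide":[0,0,-40],"angular":[0,0,0]},{"fingers":0,"slide":[0,0,-40],"angular":[0,0,0]},{"fingers":0,"slide":[0,0,-40],"angular":[0,0,0]},{"fingers":0,"slide":[0,0,-30],"angular":[0,0,0]}])

```text
time_s: 37.67
tool_pos: [0.5658, 0.2379, 0.2575]
eef_rot: [3.138, -0.001, 1.572]
ft_force: [0.9, 0.1, -0.2]
finger_gap: 0.0387
grasp_force: 0.0
```

drive_tool(plan=[{"fingers":0,"slide":[-38,0,0],"angular":[0,0,0]},{"fingers":0,"slide":[-38,0,0],"angular":[0,0,0]},{"fingers":0,"slide":[-38,0,0],"angular":[0,0,0]},{"fingers":0,"slide":[-38,0,0],"angular":[0,0,0]},{"fingers":0,"slide":[0,0,0],"angular":[0,0,0]}])

```text
time_s: 38.08
tool_pos: [0.5659, 0.0805, 0.2538]
eef_rot: [3.141, 0.002, 1.567]
ft_force: [0.0, 1.4, -0.0]
finger_gap: -0.0001
grasp_force: 0.0
```

```bash
python3 look.py b1; python3 - <<'E'
from h import *
p=cv2.imread("pics/b1.png");s=cv2.imread("pics/b1s.png")
a=cv2.resize(p[90:230,90:310],None,fx=2.5,fy=2.5,interpolation=2);b=cv2.resize(s[70:240,170:390],None,fx=2,fy=2,interpolation=2)
b=cv2.copyMakeBorder(b,0,a.shape[0]-b.shape[0],0,0,0);cv2.imwrite("pics/b1c.png",np.hstack([a,b])[:,:800])
P=cloud("side",read_camera("side")[1])*1000
m=(P[...,0]>480)&(P[...,0]<760)&(P[...,1]>290)&(P[...,1]<420)&(P[...,2]>180)&(P[...,2]<225);q=P[m];t=q[q[:,2]>198]
print(t.mean(0),np.polyfit(t[:,0],t[:,1],1),t.min(0),t.max(0))
E
```

```text
[[947.  143.3  71.9 940.7 145.6]]
38.1833 [565.9  84.5 253.7] -0.00036327270578614295
[619.52174783 343.46217998 203.28371435] [7.68521975e-02 2.95850572e+02] [484.94314753 328.84243488 198.17683293] [731.14569031 356.64833091 215.38789016]
```

View pics/b1c.png

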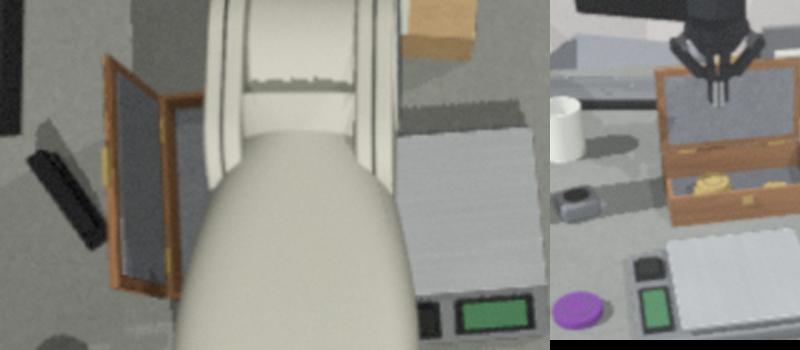

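drive_tool(plan=[{"fingers":0,"slide":[37.4,5.8,0],"angular":[0,0,0]},{"fingers":0,"slide":[37.4,5.8,0],"angular":[0,0,0]},{"fingers":0,"slide":[37.4,5.8,0],"angular":[0,0,0]},{"fingers":0,"slide":[37.4,5.8,0],"angular":[0,0,0]},{"fingers":0,"slide":[37.4,5.8,0],"angular":[0,0,0]}])

```text
time_s: 38.65
tool_pos: [0.594, 0.2764, 0.2534]
eef_rot: [3.141, -0.0, 1.573]
ft_force: [0.9, -0.5, 0.3]
finger_gap: 0.0001
grasp_force: 0.0
```

drive_tool(plan=[{"fingers":0,"slide":[37.4,5.8,0],"angular":[0,0,0]},{"fingers":0,"slide":[37.4,5.8,0],"angular":[0,0,0]},{"fingers":0,"slide":[37.4,5.8,0],"angular":[0,0,0]},{"fingers":0,"slide":[0,0,0],"angular":[0,0,0]},{"fingers":0,"slide":[0,0,0],"angular":[0,0,0]}])

```text
time_s: 39.07
tool_pos: [0.6106, 0.3891, 0.2516]
eef_rot: [-3.14, 0.0, 1.577]
ft_force: [0.1, -0.3, -0.1]
finger_gap: -0.0001
grasp_force: 0.0
```

drive_tool(plan=[{"fingers":0,"slide":[0,0,0],"angular":[0,0,0]},{"fingers":0,"slide":[0,0,25],"angular":[0,0,0]},{"fingers":0,"slide":[0,0,30],"angular":[0,0,0]},{"fingers":0,"slide":[0,0,24],"angular":[0,0,0]},{"fingers":0,"slide":[0,0,0],"angular":[0,0,0]}])

```text
time_s: 39.48
tool_pos: [0.6099, 0.3834, 0.1697]
eef_rot: [-3.135, 0.003, 1.571]
ft_force: [-0.9, -0.3, -0.8]
finger_gap: -0.0
grasp_force: 0.0
```

Behind the lid now, free of contact. Push it over along the arc.

drive_tool(plan=[{"fingers":0,"slide":[-20,0,0],"angular":[0,0,0]},{"fingers":0,"slide":[-18,0,0],"angular":[0,0,0]},{"fingers":0,"slide":[-21,0,2],"angular":[0,0,0]},{"fingers":0,"slide":[-21,0,2],"angular":[0,0,0]},{"fingers":0,"slide":[-19,0,9],"angular":[0,0,0]}])

```text
time_s: 39.9
tool_pos: [0.6129, 0.2851, 0.1651]
eef_rot: [3.136, -0.002, 1.571]
ft_force: [1.2, 1.6, 1.7]
finger_gap: 0.0001
grasp_force: 0.9
```

drive_tool(plan=[{"fingers":0,"slide":[-18,0,9],"angular":[0,0,0]},{"fingers":0,"slide":[-15,0,14],"angular":[0,0,0]},{"fingers":0,"slide":[-15,0,14],"angular":[0,0,0]},{"fingers":0,"slide":[-7,0,14],"angular":[0,0,0]},{"fingers":0,"slide":[-7,0,14],"angular":[0,0,0]}])

```text
time_s: 40.32
tool_pos: [0.6129, 0.2228, 0.0985]
eef_rot: [3.138, -0.001, 1.57]
ft_force: [0.4, 2.0, 0.0]
finger_gap: 0.0
grasp_force: 0.5
```

drive_tool(plan=[{"fingers":0,"slide":[-9,0,15],"angular":[0,0,0]},{"fingers":0,"slide":[-9,0,11],"angular":[0,0,0]},{"fingers":0,"slide":[0,0,3],"angular":[0,0,0]},{"fingers":0,"slide":[0,0,0],"angular":[0,0,0]},{"fingers":0,"slide":[0,0,0],"angular":[0,0,0]}])

```text
time_s: 40.73
tool_pos: [0.6126, 0.2063, 0.0689]
eef_rot: [3.14, -0.0, 1.571]
ft_force: [0.2, -0.7, -0.0]
finger_gap: -0.0002
grasp_force: 0.0
```

drive_tool(plan=[{"fingers":0,"slide":[0,0,2],"angular":[0,0,0]},{"fingers":0,"slide":[0,0,1],"angular":[0,0,0]},{"fingers":0,"slide":[0,0,0],"angular":[0,0,0]},{"fingers":0,"slide":[0,0,0],"angular":[0,0,0]},{"fingers":0,"slide":[0,0,0],"angular":[0,0,0]}])

```text
time_s: 41.15
tool_pos: [0.6126, 0.2066, 0.0655]
eef_rot: [3.139, -0.0, 1.572]
ft_force: [-0.4, -0.1, 6.0]
finger_gap: 0.0
grasp_force: 2.7
```

drive_tool(plan=[{"fingers":0,"slide":[0,0,1.5],"angular":[0,0,0]},{"fingers":0,"slide":[0,0,0],"angular":[0,0,0]},{"fingers":0,"slide":[0,0,0],"angular":[0,0,0]},{"fingers":0,"slide":[0,0,0],"angular":[0,0,0]},{"fingers":0,"slide":[0,0,0],"angular":[0,0,0]}])

```text
time_s: 41.57
tool_pos: [0.6127, 0.2066, 0.0655]
eef_rot: [3.138, -0.001, 1.572]
ft_force: [-3.5, -1.4, 15.6]
finger_gap: -0.0002
grasp_force: 7.9
```

drive_tool(plan=[{"fingers":0,"slide":[0,0,-20],"angular":[0,0,0]},{"fingers":0,"slide":[0,0,-40],"angular":[0,0,0]},{"fingers":0,"slide":[0,0,-40],"angular":[0,0,0]},{"fingers":0,"slide":[0,0,-40],"angular":[0,0,0]},{"fingers":0,"slide":[0,0,0],"angular":[0,0,0]}])

```text
time_s: 41.98
tool_pos: [0.6143, 0.2071, 0.2119]
eef_rot: [3.13, -0.002, 1.572]
ft_force: [0.8, 0.1, 0.4]
finger_gap: -0.0001
grasp_force: 0.0
```

drive_tool(plan=[{"fingers":0,"slide":[-38,-15,0],"angular":[0,0,0]},{"fingers":0,"slide":[-38,-15,0],"angular":[0,0,0]},{"fingers":0,"slide":[-38,-15,0],"angular":[0,0,0]},{"fingers":0,"slide":[-38,-15,0],"angular":[0,0,0]},{"fingers":0,"slide":[-38,-15,0],"angular":[0,0,0]}])

```text
time_s: 42.4
tool_pos: [0.5362, 0.0151, 0.2032]
eef_rot: [3.141, 0.0, 1.573]
ft_force: [0.1, -0.7, -0.0]
finger_gap: 0.0003
grasp_force: 0.0
```

drive_tool(plan=[{"fingers":0,"slide":[-38,-15,0],"angular":[0,0,0]},{"fingers":0,"slide":[-38,-15,0],"angular":[0,0,0]},{"fingers":0,"slide":[-38,-15,0],"angular":[0,0,0]},{"fingers":0,"slide":[0,0,0],"angular":[0,0,0]},{"fingers":0,"slide":[0,0,0],"angular":[0,0,0]}])

```text
time_s: 42.82
tool_pos: [0.4917, -0.0997, 0.2033]
eef_rot: [3.141, 0.0, 1.568]
ft_force: [0.4, 0.7, 1.3]
finger_gap: -0.0001
grasp_force: 0.0
```

```bash
python3 look.py b2; python3 - <<'E'
from h import *
for n in("top","side"):
    P=cloud(n,read_camera(n)[1])*1000
    m=(P[...,0]>500)&(P[...,0]<715)&(P[...,1]>190)&(P[...,1]<310)&(P[...,2]>40)&(P[...,2]<120);q=P[m]
    A=np.c_[q[:,:2]-[610,251],np.ones(len(q))];print(n,np.linalg.lstsq(A,q[:,2],rcond=None)[0],len(q))
E
```

```text
none
42.9167 [492.5 -97.6 203.1] 6.379847136880742e-05
top [-5.39247548e-04  3.90628448e-04  6.67027456e+01] 2850
side [-1.04606892e-03  5.86325017e-03  6.50423008e+01] 837
```

View pics/b2s.png

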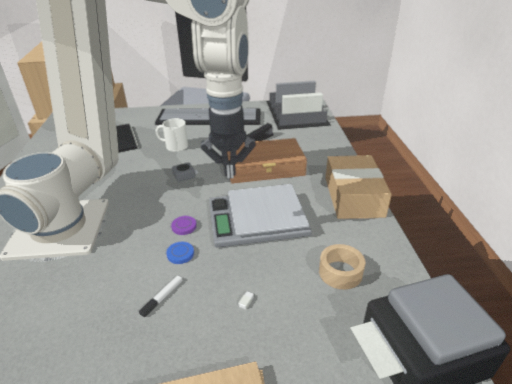

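The side view shows the case shut at (267,160), with the lid's top face level at 65 mm (tilt under 0.006 rad). The platter is empty at (268,210), the desk items have not moved, and the arm is clear. Handing in.

```bash
python3 -c "
from rig import *
print(close_job())"
```

```text
the job is handed in; nothing more can be done
None
```

The job is handed in, with no verdict returned: zero taken, four-weight stack weighed, all weights in the shut case, and the other things on the desk look unmoved in the last picture.

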